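Level the birch shelf with its foot and hold the level down

ROBOT

A 7-joint arm with a two-finger parallel gripper is mounted at the origin on the work surface. World frame = base frame: x ahead of the robot, y to its left, z up, the work surface at z = 0. Lengths are in m, angles in rad, forces in N, time in s.
With the tool pointing down it reaches from about 0.425 to 0.925 m from the base axis. Payload 6.8 kg.
Tool frame: the origin (TCP) lies at the very end of the fingers, on their centre line; the grasp point (between the pads) lies r.grasp_offset behind it (r.grasp_offset is the distance from the TCP to the grasp point, in m); z points along the fingers, y is the direction in which the jaws open and shut (so a half turn about z gives the same grasp; the last joint's range is limited). The gripper opens to 85 mm and grips with 20 to 120 N. Pads are 22 mm wide; open, the fingers measure 114 mm over their backs; the gripper's body (76 mm by 85 mm) begins 54 mm behind the grasp point. The pads swing forward as they close: fully open they stand 13 mm farther back than shut.
Start: joints at [-1.404, 0.477, 0.022, 1.555, -0.011, 1.109, -0.083], TCP at [0.183, 0.65, 0.231] pointing down, gripper open.
Joint ranges: [-2.96, 2.96], [-0.34, 2.1], [-1.41, 1.46], [0.24, 2.44], [-1.37, 4.51], [0.17, 1.92], [-2.96, 2.96]. Speed limits (rad/s): [2.39, 2.39, 3.14, 3.14, 3.14, 3.14, 3.14].

INTERFACE

Orientations are given as a rotation vector (axis times angle).
In Python, from bench import r gives the robot as it stands.
- The arm moves only by the shell command python3 -m jog 'ROWS' [FORCE]. ROWS is JSON, one flat list of numbers, 7 for each row, row after row: the turn, a rotation vector about the tool's x, y, z normalised to -1 to 1, where 1 is 180 degrees, then the shift along the tool's x, y, z normalised to -1 to 1, where 1 is 200 mm, then the opening, from 0 (shut) to 1 (fully open). In form: [wx, wy, wz, x, y, z, hand, wx, wy, wz, x, y, z, hand, ...]. A call has 1 to 12 rows; each row is the pose to reach, as a shift and turn from the pose measured when the call began, along the tool's axes at that moment, turning the shorter way round; what a row does not reach only later rows make up. A row lasts 1/10 s, in which the tool goes at most 50 mm and 8.59 degrees, less where a joint would pass 70% of its speed; a pose out of reach is approached as far as the arm can. A call with a number of a shift or a turn outside -1 to 1 is refused whole. A call with a gripper value outside its range is refused whole. The fingers move at their own pace and stop on an object; FORCE is the grip in N (left out, the last holds). Time passes only in rows, so rows that repeat a pose let the fingers close. It gives the time, the measured TCP pose, the force and the opening at its end, in the units of the state.
- r.get_obs(): the state, without advancing time (a new reading comes with each control period).
- r.grab_frame(name): name is "side" or "top"; returns the picture (480x640x3 uint8, red, green, blue); there is no depth.
- r.calibration(name): a dict with "K" (3x3 intrinsics, pixels), "origin" and "rotation" of the camera in the world. Camera axes: x right, y up, looking along -z (the intrinsics and any distortion apply to the point x, -y, -z); pixel columns grow to the right and rows downward; lengths in m; the calibration is good to about 2 mm. A picture is of the moment at which its call begins. calibration takes no time and is no camera call.
- r.hand_in(): hands the job in, once; it reports no verdict.
The state is a dict: "clock": time; "joints": joint angles; "qvel": joint speeds; "tau": joint torques, N m; "tcp_pos": TCP position; "orientation": TCP orientation; "contact_force": force on the tool from outside, world axes, zero at the start; "moment": the same for the moment, N m; "grip_width": finger opening in m.
Only numpy, scipy, OpenCV 4.12 (cv2) and the standard library are available. Lean on these libraries where they do the work, as an engineer would, in place of code of your own. Each camera call takes 0.05 s, during which the arm holds its last target.

TASK

The little birch shelf has sunk at the end with the levelling foot. First swap the pie bird and the spirit level: lay the level on the shelf in the pie bird's place, lengthwise along the shelf, and stand the pie bird upright on the cork mat where the level lay, leaving the two boxes, the loaf tin and the honey dipper where they are. Then turn the black knob on top of the foot until the bubble comes to rest between the two lines with your hand off the level, and last press the level down onto the shelf with a light steady push of about 10 newtons and finish while still pressing it, bubble between its lines, so that I can tighten the lock nut.

Things in the scene. Friction and masses are not known exactly. Their poses are not given: they have to be found in the camera images.
- shelf: the place of the whole shelf, fixed on the worktop (z = 0). Origin on the worktop under the middle of the board; y runs level along the shelf from the levelling foot (y = -315 mm) to the end panel (y = +215 mm), x across, z up. The worktop is clear on the shelf's -x side opposite the pie bird
- board: birch veneer board with its end panel, 200 x 550 x 18 mm, upper face 100 mm over the worktop when level. It rocks in one piece on two rubber feet under the panel: origin on the worktop between these, y along the board towards the panel, z square to its face. Starts 4 to 8 mrad out of level, foot end low. It carries, from the panel on: closed box, open box, free bay with the pie bird
- bay (a point): the middle of the free bay on the board's upper face, midway across the board and 355 mm from the panel's feet; the pie bird starts within 20 mm of it. The bay is free for 100 mm either way along the board. The level belongs with its middle here, to within 30 mm, lengthwise along the board's y axis
- knob_grip (a point): the middle of the black fluted round knob on the foot's upright steel spindle: 41 mm across, 123 to 147 mm over the worktop, its axis 40 mm off the board's end. Below it are the brass lock nut (top 97 mm up) and the steel bracket (82 mm). Grip it across its sides at any yaw; it stays at its height and holds where it is left (0.06 N m of friction)
- thread (a point): point on the spindle where the foot's coarse right-hand thread carries the board, 530 mm from the panel's feet, 82 mm up. Turning the knob clockwise as seen from above raises the board's foot end by 10 mm a turn: 1 rad tilts the board by 3.0 mrad, which moves the level's bubble by 4.8 mm. At first about 1.4 to 2.6 rad clockwise are needed
- level: spirit level, aluminium bar with orange end caps, 160 x 24 x 34 mm (x, y, z), 0.2 kg; origin in the middle of its underside, x along it, z up. A yellow-green barrel vial 52 mm long lies in the middle of its top, flush, with two black lines 10 mm either side of the middle; 31 mm and more from the middle the top is plain metal. Starts flat on the mat, roughly along the mat's x axis
- bubble (a joint): where the pale 14 mm bubble stands along the vial: 0 in the middle, 0.01 for each mm towards the level's +x end, to 0.16 either way. It runs to the higher end, 0.016 (1.6 mm) for each mrad of slope, and settles in about 0.6 s; it lies between its lines when within 0.03 (3 mm) of 0
- mat: cork mat fixed on the worktop, 180 x 80 x 4 mm; origin in the middle of its underside, x along its length, upper face 4 mm up
- pie_bird: dark blue ceramic pie bird with a yellow beak, 95 mm tall, round upright body 42 mm across from 20 to 58 mm height, skirt 53 mm across at the foot, 0.13 kg; origin in the middle of its underside, z up. Stands in the bay at first; belongs on the mat with its whole foot on the cork (origin within 65 mm of the mat's middle along the mat's x and 22 mm along its y)
- box_closed: latched clear polypropylene box, closed, lid on and latches down, 173 (x) x 123 (y) x 86 mm, 0.55 kg, loose on the board next to the panel; origin in the middle of its underside. Leave alone
- box_open: the same box, open and standing on its own lid, full of steel piping tips, 173 x 123 x 83 mm (one latch flap stands 30 mm out on the bay's side at the top), 0.7 kg, loose on the board between the closed box and the bay; origin in the middle of its underside. Leave alone
- loaf_tin: dark nonstick mini loaf tin, 155 x 95 x 50 mm at the rim, open top, loose on the worktop; origin in the middle of its underside, x along it. Leave alone
- dipper: wooden honey dipper lying on the worktop, 151 mm long, ribbed head 32 mm thick at its +x end; origin on the worktop under its middle, x along it. Leave alone
Mind the look-alikes: they are no part of the job. What is meant by the level is not purple, and is the smaller of those in its own colour.

How it is judged:
By the outcome, as a careful person would: the job done as asked, in the order asked, and still so for the second after the job is handed in, while the arm keeps its last pose, push and grip.
It also fails if it takes over 72 s, if anything falls off the work surface, if the arm or the gripper's body presses on something with over 40 N, if the wrist force passes 120 N, or if a joint passes its speed limit or range.

## Working session

There is one attempt and no reset: what is moved stays moved. The work goes in short steps, Python scripts to look and compute and a shell command to move; the robot and the scene stay as the last step left them, time stands still between calls to the robot, and variables do not carry over. Pictures are saved under pics/ and viewed, and the job is handed in when it is done.

```bash
ls; mkdir -p pics; python3 - <<'E'
from bench import r
import cv2, numpy as np
o=r.get_obs(); print({k:np.round(v,3).tolist() for k,v in o.items()}); print(r.grasp_offset)
for n in("side","top"):
    im=r.grab_frame(n); cv2.imwrite(f"pics/{n}0.png",im[:,:,::-1])
    c=r.calibration(n); print(n,{k:np.round(v,4).tolist() if not isinstance(v,str) else v for k,v in c.items()})
E
```

```text
pics
{'clock': 0.0, 'joints': [-1.404, 0.478, 0.022, 1.556, -0.012, 1.109, -0.083], 'qvel': [-0.001, 0.0, 0.0, -0.001, 0.0, 0.001, -0.0], 'tau': [-0.001, -59.646, 1.608, -28.12, 0.012, 0.009, -0.0], 'tcp_pos': [0.183, 0.649, 0.23], 'orientation': [-0.43, -3.112, 0.003], 'contact_force': [0.302, 0.261, 0.024], 'moment': [0.033, -0.004, 0.046], 'grip_width': 0.086}
0.0187
side {'K': [[528.4006, 0.0, 324.9859], [0.0, 528.4006, 249.9394], [0.0, 0.0, 1.0]], 'origin': [0.0832, -0.5427, 0.9073], 'rotation': [0.6544, -0.2157, -0.6182]}
top {'K': [[470.8712, 0.0, 322.2517], [0.0, 470.8712, 237.4203], [0.0, 0.0, 1.0]], 'origin': [0.3938, -0.0356, 1.0655], 'rotation': [0.1138, -0.0557, -1.5936]}
```

View pics/side0.png

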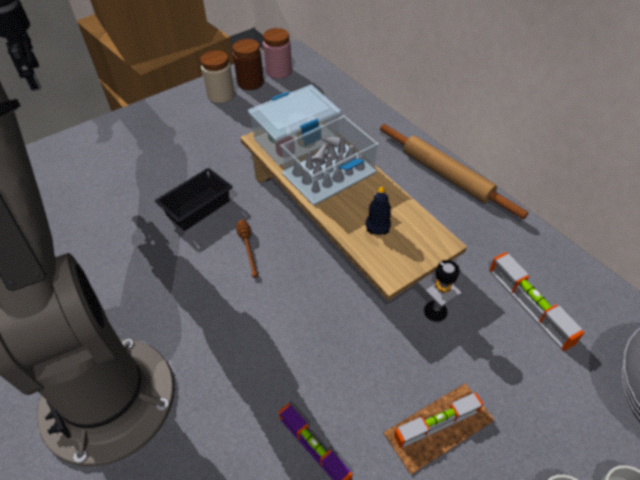

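View pics/top0.png

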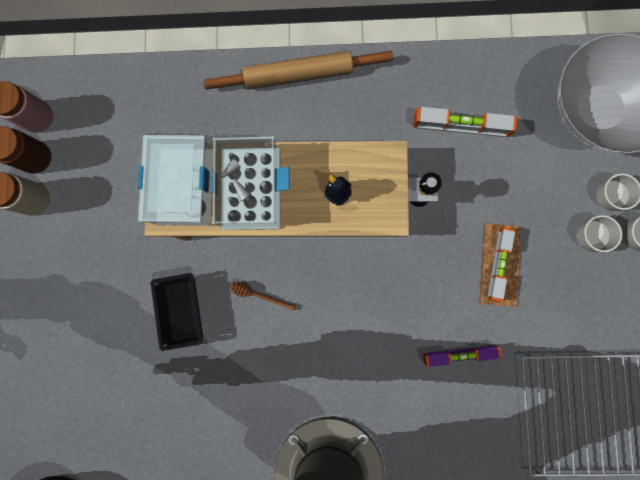

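Level candidates in the top view:
- (466,120): aluminium with orange caps, large.
- (462,356): purple.
- (502,264): aluminium with orange caps, smaller, on the cork mat. This one fits: it isn't purple and it's the smaller of the two orange ones.

I'll confirm with an enlarged crop.

```bash
cat > h.py <<'E'
import numpy as np, cv2
from scipy.spatial.transform import Rotation as R
from bench import r
def cam(n):
    c=r.calibration(n); rot=np.array(c["rotation"])
    Rm=R.from_rotvec(rot).as_matrix() if rot.shape==(3,) else rot
    return np.array(c["K"]),np.array(c["origin"]),Rm,c
def proj(n,P):
    K,o,Rm,c=cam(n); p=(np.atleast_2d(P)-o)@Rm; p=p*[1,-1,-1]; q=p@K.T; return q[:,:2]/q[:,2:]
def ray(n,uv):
    K,o,Rm,c=cam(n); d=np.linalg.inv(K)@[uv[0],uv[1],1]; return o,Rm@(d*[1,-1,-1])
def onz(n,uv,z):
    o,d=ray(n,uv); return o+d*(z-o[2])/d[2]
def tri(a,b):
    (o1,d1),(o2,d2)=ray("side",a),ray("top",b)
    d1/=np.linalg.norm(d1);d2/=np.linalg.norm(d2)
    t=np.linalg.lstsq(np.stack([d1,-d2],1),o2-o1,rcond=None)[0]
    p,q=o1+t[0]*d1,o2+t[1]*d2
    return (p+q)/2,np.linalg.norm(p-q)
def crop(f,out,x0,y0,x1,y1,s):
    im=cv2.imread(f)[y0:y1,x0:x1]; cv2.imwrite(out,cv2.resize(im,None,fx=s,fy=s,interpolation=cv2.INTER_CUBIC))
E
python3 - <<'E'
from h import *
print([k for k in cam("top")[3]])
crop("pics/top0.png","pics/c1.png",400,90,530,380,2)
crop("pics/top0.png","pics/c2.png",300,130,450,240,5)
crop("pics/top0.png","pics/c1b.png",470,215,530,315,6)
crop("pics/side0.png","pics/c3.png",340,170,500,330,5)
a=cv2.imread("pics/side0.png")[370:480,370:510]; cv2.imwrite("pics/c4.png",cv2.resize(a,None,fx=5,fy=5,interpolation=cv2.INTER_CUBIC))
E
```

```text
['K', 'origin', 'rotation']
```

View pics/c1b.png

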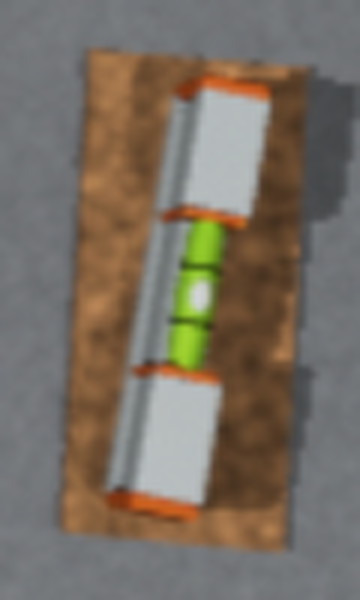

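View pics/c2.png

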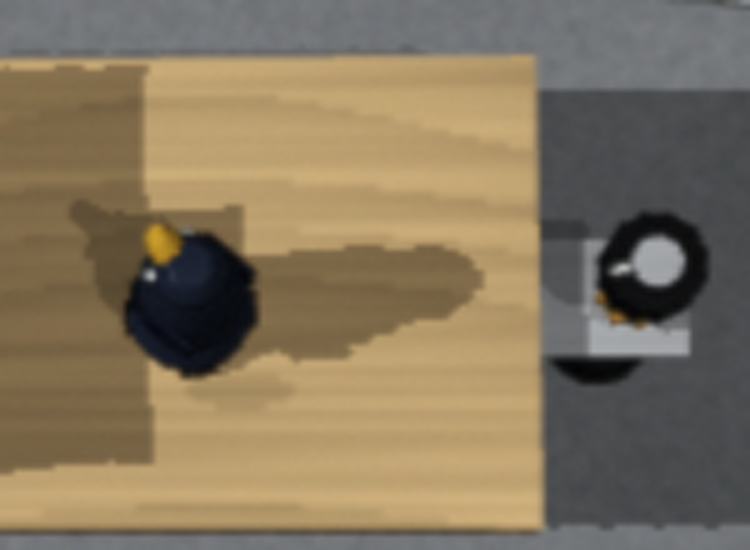

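View pics/c3.png

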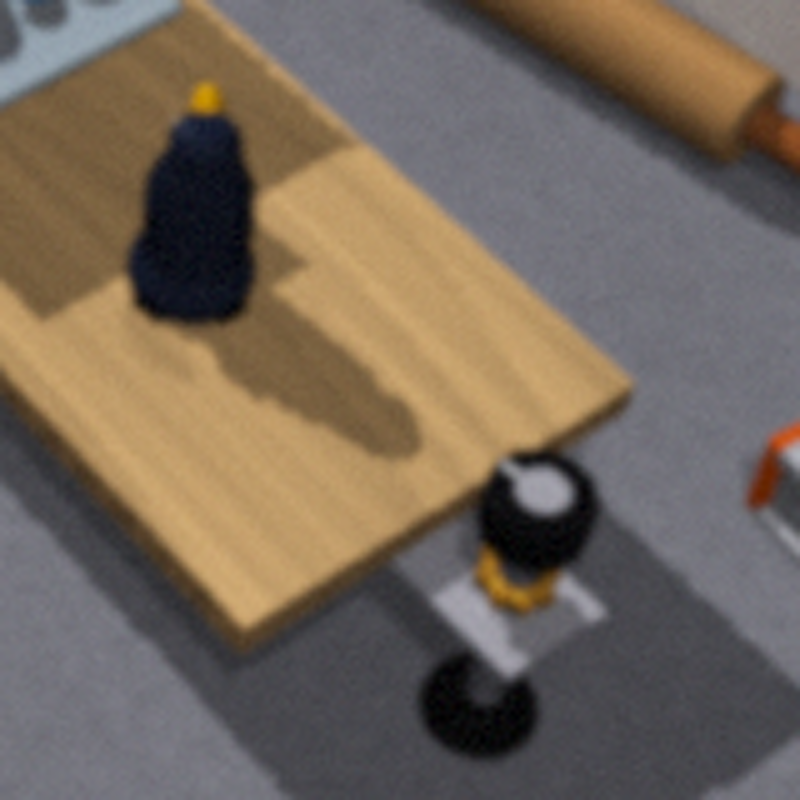

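View pics/c4.png

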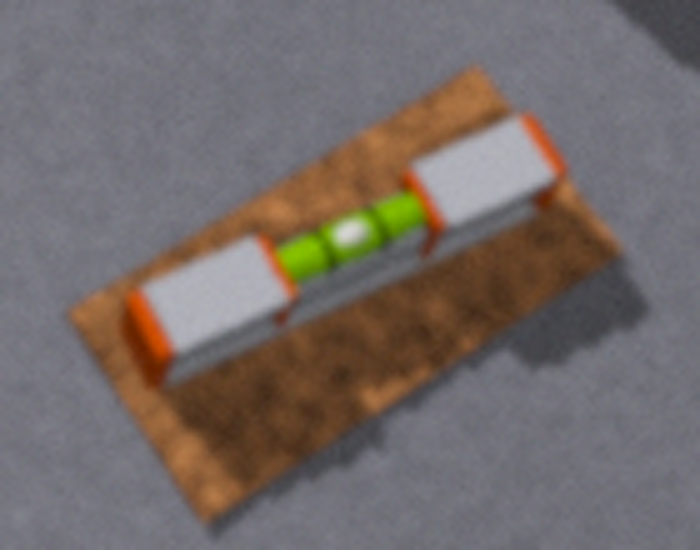

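The crop shows the smaller orange-capped level on the cork mat, with its vial middle at about (502.5,264) in the top view, so this is the level to use. Next I'll measure positions from both views.

```bash
python3 - <<'E'
from h import *
T1=lambda u,v:((u+.5)/6-.5+470,(v+.5)/6-.5+215)
T2=lambda u,v:((u+.5)/5-.5+300,(v+.5)/5-.5+130)
S3=lambda u,v:((u+.5)/5-.5+340,(v+.5)/5-.5+170)
S4=lambda u,v:((u+.5)/5-.5+370,(v+.5)/5-.5+370)
D={"vialmid":(S4(349,236),T1(197,295)),"vialL":(S4(278,265),T1(187,370)),"vialR":(S4(422,203),T1(204,222)),
"knobtop":(S3(540,490),T2(657,263)),"cornfar":(S3(630,385),T2(535,57)),"cornnear":(S3(243,628),T2(543,528)),
"beak":(S3(208,88),T2(158,235)),
"m1":(S4(475,68),T1(88,50)),"m2":(S4(622,245),T1(310,68)),"m3":(S4(212,525),T1(290,550)),"m4":(S4(70,315),T1(62,530)),}
for k,(a,b) in D.items():
    p,e=tri(a,b); print(k,np.round(p,4),round(e,4))
# pie bird colour blobs
for n in("side","top"):
    im=r.grab_frame(n).astype(int); cv2.imwrite(f"pics/{n}1.png",im[:,:,::-1].astype(np.uint8))
    x0,y0,x1,y1={"side":(360,180,400,240),"top":(320,170,360,210)}[n]
    s=im[y0:y1,x0:x1]; m=(s.sum(2)<110); 
    nn,l,st,c=cv2.connectedComponentsWithStats(m.astype(np.uint8)); i=1+np.argmax(st[1:,4]); print(n,st[i],c[i]+[x0,y0],st[i][:2]+[x0,y0])
E
```

```text
vialmid [ 0.4383 -0.3857  0.0383] 0.001
vialL [ 0.4114 -0.3793  0.0414] 0.0006
vialR [ 0.4657 -0.3913  0.0367] 0.0038
knobtop [ 0.5964 -0.219   0.1521] 0.001
cornfar [ 0.6963 -0.1822  0.1019] 0.0001
cornnear [ 0.4985 -0.1775  0.1022] 0.0008
beak [ 0.6034 -0.0242  0.1951] 0.0008
m1 [ 0.5323 -0.3624  0.0062] 0.0014
m2 [ 0.5218 -0.4403  0.0138] 0.0002
m3 [ 0.3461 -0.4229  0.0104] 0.0015
m4 [ 0.3551 -0.3424  0.0066] 0.0018
side [  7  14  23  40 733] [378.97680764 215.71214188] [367 194]
top [  5   7  26  28 452] [338.54646018 191.55530973] [325 177]
```

```bash
cat >> h.py <<'E'
def state():
    o=r.get_obs(); p=np.array(o["tcp_pos"]); Rm=R.from_rotvec(o["orientation"]).as_matrix(); return o,p,Rm
def go(xyz,yaw=None):
    """yaw: world angle of the tool y axis (mod pi), tool pointing straight down"""
    o,p,Rm=state()
    d=Rm.T@(np.array(xyz)-p)/0.2
    w=np.zeros(3)
    cur=np.arctan2(Rm[1,1],Rm[0,1])
    if yaw is None: yaw=cur
    dy=(yaw-cur+np.pi/2)%np.pi-np.pi/2
    best=None
    for k in (0,):
        y=cur+dy; yv=np.array([np.cos(y),np.sin(y),0]); z=np.array([0,0,-1.]); x=np.cross(yv,z)
        Rt=np.stack([x,yv,z],1); w=R.from_matrix(Rm.T@Rt).as_rotvec()/np.pi
    print("pos",np.round(p,4),"yaw",round(cur,3),"turn",np.round(w,4),"shift",np.round(d,4),"t",round(o["clock"],2),"q",np.round(o["joints"],2).tolist(),"F",np.round(o["contact_force"],1),"w",round(o["grip_width"],4))
E
python3 - <<'E'
from h import *
from scipy.optimize import minimize,least_squares
# bird silhouette
masks={}
for n,(x0,y0,x1,y1) in {"side":(355,175,405,245),"top":(315,165,362,215)}.items():
    im=cv2.imread(f"pics/{n}1.png").astype(int); m=np.zeros(im.shape[:2],np.uint8)
    m[y0:y1,x0:x1]=(im[y0:y1,x0:x1].sum(2)<120); masks[n]=m
prof=[(0,.0265),(.008,.026),(.02,.021),(.058,.021),(.075,.015),(.09,.01)]
th=np.linspace(0,2*np.pi,40)
def sil(n,x,y,z):
    P=np.array([[x+q*np.cos(t),y+q*np.sin(t),z+h] for h,q in prof for t in th])
    hull=cv2.convexHull(proj(n,P).astype(np.float32)); m=np.zeros((480,640),np.uint8)
    m=np.zeros((480*2,640*2),np.uint8); cv2.fillConvexPoly(m,np.round(hull*2+.5).astype(int),1); return m
def cost(v):
    s=0
    for n in masks:
        a=sil(n,*v)>0; b=cv2.resize(masks[n],None,fx=2,fy=2,interpolation=0)>0
        s+=1-(a&b).sum()/(a|b).sum()
    return s
b=min(((cost((x,y,z)),x,y,z) for x in np.arange(.57,.632,.004) for y in np.arange(-.075,-.01,.004) for z in (.092,.098,.104)))
q=minimize(cost,b[1:],method="Nelder-Mead",options=dict(initial_simplex=np.array(b[1:])+np.array([[0,0,0],[.004,0,0],[0,.004,0],[0,0,.004]]))); print("bird",q.x,q.fun)
# level: top-face fit
im=cv2.imread("pics/top1.png")
def box(v):
    x,y,a,z=v; R2=np.array([[np.cos(a),-np.sin(a)],[np.sin(a),np.cos(a)]])
    return np.array([[*(np.array([x,y])+R2@np.array(c)),z] for c in((.08,.012),(.08,-.012),(-.08,-.012),(-.08,.012))])
T1=lambda u,v:((u+.5)/6-.5+470,(v+.5)/6-.5+215)
S4=lambda u,v:((u+.5)/5-.5+370,(v+.5)/5-.5+370)
t=np.array([T1(203,78),T1(272,90),T1(200,516),T1(135,505)]) ; s=np.array([S4(522,115),S4(567,168),S4(172,350),S4(130,295)])
f=lambda v:np.r_[(proj("top",box(v))-t).ravel(),(proj("side",box(v))-s).ravel()]
l=least_squares(f,[.438,-.386,-.2,.038]); print("level",np.round(l.x,4)); print(np.round(l.fun,1))
go([.6,-.045,.23],0)
E
```

```text
bird [ 0.5946146  -0.03546687  0.09478576] 0.39417308524212835
level [ 0.4389 -0.3858 -0.2211  0.0422]
[ 0.2 -1.8 -0.2 -1.7 -0.   0.6 -0.5  0.2  1.7 -1.5  0.8  0.1 -2.5  2.5
 -1.2  0.1]
pos [0.1831 0.6493 0.2307] yaw 1.296 turn [-3.000e-04  3.000e-04  4.125e-01] shift [-2.9484 -2.7758  0.0069] t 0.2 q [-1.4, 0.48, 0.02, 1.56, -0.01, 1.11, -0.08] F [ 0.2 -0.9  0. ] w 0.0854
```

```bash
python3 -m jog '[0,0,0.1,-0.25,-0.235,0,1, 0,0,0.15,-0.5,-0.47,0,1, 0,0,0.2,-0.75,-0.705,0,1, 0,0,0.25,-0.98,-0.92,0,1, 0,0,0.3,-0.98,-0.92,0,1, 0,0,0.3,-0.98,-0.92,0,1]' 30; python3 -c "
from h import *
go([.5946,-.0355,.25],0)"
```

```text
clock: 0.8
tcp_pos: [0.3249, 0.4139, 0.231]
orientation: [1.757, 2.602, -0.003]
contact_force: [0.7, -0.1, 0.3]
grip_width: 0.0855
pos [0.3249 0.4139 0.231 ] yaw 0.383 turn [-1.00e-04  9.00e-04  1.22e-01] shift [-2.5884  0.4105 -0.0887] t 0.8 q [-1.25, 0.23, 0.27, 1.92, -0.07, 1.0, -0.57] F [ 0.7 -0.1  0.3] w 0.0855
```

```bash
python3 -m jog '[0,0,0.04,-0.25,0.04,0,1, 0,0,0.08,-0.5,0.08,-0.05,1, 0,0,0.12,-0.75,0.12,-0.09,1, 0,0,0.122,-0.98,0.15,-0.09,1]'; python3 -c "
from h import *
go([.5946,-.0355,.25],0)"
```

```text
clock: 1.2
tcp_pos: [0.4243, 0.2469, 0.2503]
orientation: [2.223, 2.217, 0.0]
contact_force: [1.2, 0.4, 0.2]
grip_width: 0.0853
pos [0.4243 0.2469 0.2503] yaw -0.003 turn [ 0.0005  0.0004 -0.001 ] shift [-1.4096  0.8561  0.0046] t 1.2 q [-1.05, 0.15, 0.44, 1.99, -0.07, 1.02, -0.58] F [1.2 0.4 0.2] w 0.0853
```

```bash
python3 -m jog '[0,0,0,-0.22,0.12,0,1, 0,0,0,-0.44,0.24,0,1, 0,0,0,-0.66,0.36,0,1, 0,0,0,-0.85,0.5,0,1, 0,0,0,-0.95,0.7,0,1, 0,0,0,-0.98,0.8,0,1]'; python3 -c "
from h import *
go([.5946,-.0355,.2],0)"
```

```text
clock: 1.8
tcp_pos: [0.586, 0.0466, 0.2511]
orientation: [2.227, 2.21, 0.001]
contact_force: [-0.0, 0.7, 1.0]
grip_width: 0.0855
pos [0.586  0.0466 0.2511] yaw -0.008 turn [ 0.0011  0.0008 -0.0025] shift [-0.4093  0.0453  0.2569] t 1.8 q [-0.65, 0.35, 0.59, 1.78, -0.22, 1.07, 0.01] F [-0.   0.7  1. ] w 0.0855
```

```bash
python3 -m jog '[0,0,0,-0.21,0.02,0,1, 0,0,0,-0.41,0.045,0,1, 0,0,0,-0.41,0.045,0.1,1, 0,0,0,-0.41,0.045,0.1,1]'; python3 -c "
from h import *
go([.5946,-.0355,.13],0)
for n in ('side','top'): cv2.imwrite(f'pics/{n}2.png',r.grab_frame(n)[:,:,::-1])
crop('pics/top2.png','pics/c5.png',270,130,420,240,5)
crop('pics/side2.png','pics/c6.png',300,120,460,280,4)
"
```

```text
clock: 2.2
tcp_pos: [0.5928, -0.0367, 0.2293]
orientation: [2.232, 2.209, -0.004]
contact_force: [-0.1, 0.3, 0.0]
grip_width: 0.0856
pos [ 0.5928 -0.0367  0.2293] yaw -0.011 turn [-0.0002  0.0009 -0.0034] shift [0.0078 0.009  0.4967] t 2.2 q [-0.5, 0.39, 0.6, 1.79, -0.25, 1.04, 0.18] F [-0.1  0.3  0. ] w 0.0856
```

View pics/c5.png

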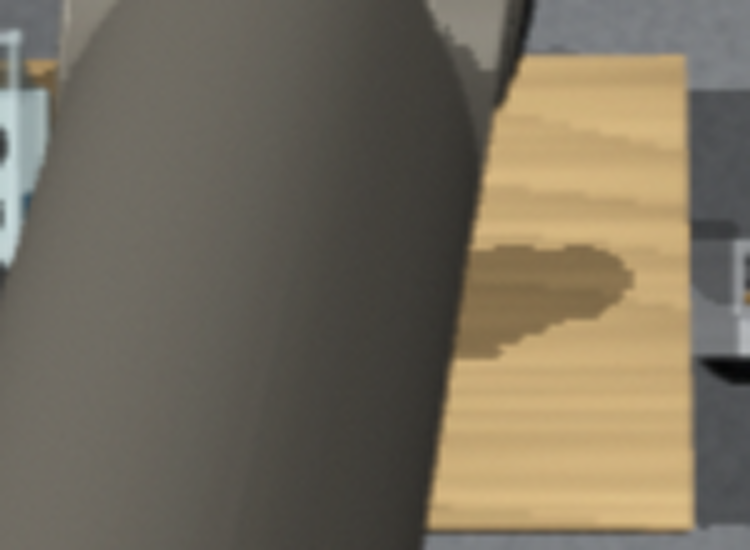

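View pics/c6.png

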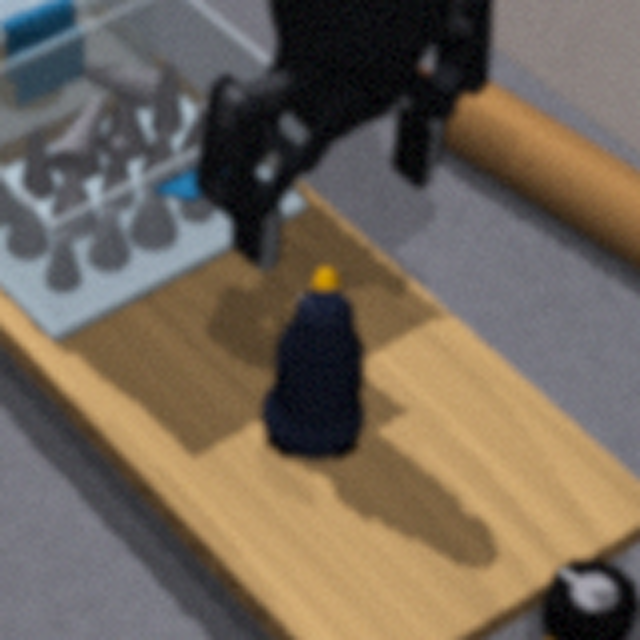

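The side crop shows the fingers straddling the bird, which stands at about (379,216) in the full frame. Next I descend and grip.

```bash
python3 -m jog '[0,0,-0.003,0.008,0.009,0.15,1, 0,0,-0.003,0.008,0.009,0.3,1, 0,0,-0.003,0.008,0.009,0.42,1, 0,0,-0.003,0.008,0.009,0.52,1, 0,0,-0.003,0.008,0.009,0.52,1, 0,0,-0.003,0.008,0.009,0.52,0.4, 0,0,-0.003,0.008,0.009,0.52,0.3,  0,0,-0.003,0.008,0.009,0.52,0.3,0,0,-0.003,0.008,0.009,0.52,0.3,0,0,-0.003,0.008,0.009,0.52,0.3]' 30; python3 -c "
from h import *
go([.5946,-.0355,.13],0)"
```

```text
clock: 3.3
tcp_pos: [0.5969, -0.0329, 0.1287]
orientation: [2.216, 2.222, 0.003]
contact_force: [-2.4, 0.2, 4.9]
grip_width: 0.0403
pos [ 0.5969 -0.0329  0.1287] yaw 0.003 turn [0.0013 0.0004 0.0009] shift [-0.0129 -0.0113 -0.0068] t 3.3 q [-0.45, 0.51, 0.54, 1.87, -0.34, 0.85, 0.26] F [-2.4  0.2  4.9] w 0.0403
```

```bash
python3 -m jog '[0,0,0,0,0,-0.05,0.2, 0,0,0,0,0,-0.15,0.2, 0,0,0,0,0,-0.25,0.2, 0,0,0,0,0,-0.25,0.2]'; python3 -c "
from h import *
go([.45,-.06,.2],None)
cv2.imwrite('pics/side3.png',r.grab_frame('side')[:,:,::-1])
crop('pics/side3.png','pics/c7.png',300,120,460,280,4)
"
```

```text
clock: 3.7
tcp_pos: [0.5988, -0.0333, 0.1822]
orientation: [2.213, 2.219, 0.01]
contact_force: [0.3, 0.5, -0.6]
grip_width: 0.0404
pos [ 0.5988 -0.0333  0.1822] yaw 0.002 turn [ 0.0031  0.0002 -0.    ] shift [-0.132  -0.7432 -0.0962] t 3.7 q [-0.48, 0.45, 0.57, 1.83, -0.29, 0.94, 0.22] F [ 0.3  0.5 -0.6] w 0.0404
```

View pics/c7.png

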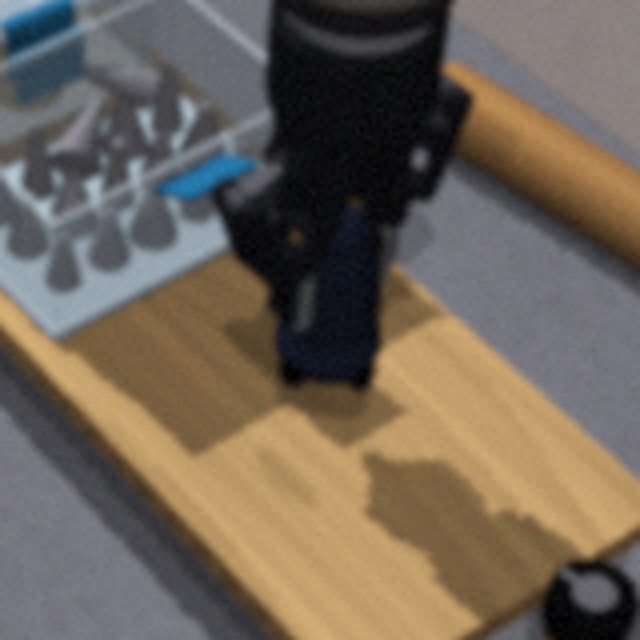

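```bash
python3 -m jog '[0,0,0.04,-0.05,-0.05,-0.05,0.2, 0,0,0.085,-0.15,-0.15,-0.05,0.2, 0,0,0.13,-0.3,-0.3,-0.05,0.2, 0,0,0.175,-0.45,-0.45,-0.05,0.2, 0,0,0.22,-0.6,-0.6,0,0.2, 0,0,0.265,-0.75,-0.7,0.1,0.2, 0,0,0.31,-0.85,-0.74,0.2,0.2, 0,0,0.355,-0.92,-0.744,0.3,0.2, 0,0,0.4,-0.93,-0.744,0.4,0.2, 0,0,0.445,-0.93,-0.744,0.5,0.2, 0,0,0.49,-0.93,-0.744,0.58,0.2, 0,0,0.5,-0.93,-0.744,0.65,0.2]'; python3 -c "
from h import *
go([.45,-.22,.033],-1.57)
"
```

```text
clock: 4.95
tcp_pos: [0.4497, -0.2192, 0.048]
orientation: [3.141, -0.002, 0.009]
contact_force: [0.3, 0.8, -0.8]
grip_width: 0.0404
pos [ 0.4497 -0.2192  0.048 ] yaw -1.572 turn [ 0.0003 -0.0017 -0.0007] shift [0.001  0.0042 0.0752] t 4.95 q [-0.3, 0.61, 0.82, 2.15, -0.74, 0.67, -0.54] F [ 0.3  0.8 -0.8] w 0.0404
```

```bash
python3 -m jog '[0,0,0,0,0,0.04,0.2, 0,0,0,0,0,0.065,0.2, 0,0,0,0,0,0.075,0.2, 0,0,0,0,0,0.085,0.2]'; python3 -c "
from h import *
go([.45,-.22,.033],-1.57)
"
```

```text
clock: 5.35
tcp_pos: [0.4501, -0.2194, 0.0313]
orientation: [3.141, -0.002, 0.01]
contact_force: [0.1, 0.5, -0.9]
grip_width: 0.0403
pos [ 0.4501 -0.2194  0.0313] yaw -1.572 turn [ 0.0003 -0.002  -0.0006] shift [-0.0003  0.0031 -0.0085] t 5.35 q [-0.27, 0.64, 0.78, 2.16, -0.77, 0.64, -0.51] F [ 0.1  0.5 -0.9] w 0.0403
```

```bash
python3 -m jog '[0,0,0,0,0,0.01,0.2, 0,0,0,0,0,0.018,0.2, 0,0,0,0,0,0.018,0.2]'; python3 -c "
from h import *
go([.45,-.22,.033],-1.57)
cv2.imwrite('pics/side4.png',r.grab_frame('side')[:,:,::-1])
crop('pics/side4.png','pics/c8.png',300,240,460,400,4)
"
```

```text
clock: 5.65
tcp_pos: [0.4509, -0.2193, 0.0301]
orientation: [-3.14, 0.003, -0.015]
contact_force: [-6.1, 6.5, 30.9]
grip_width: 0.0402
pos [ 0.4509 -0.2193  0.0301] yaw -1.573 turn [-0.0006 -0.0029 -0.0008] shift [-0.0045  0.0033 -0.0145] t 5.65 q [-0.26, 0.64, 0.77, 2.16, -0.78, 0.64, -0.5] F [-6.1  6.5 30.9] w 0.0402
```

View pics/c8.png

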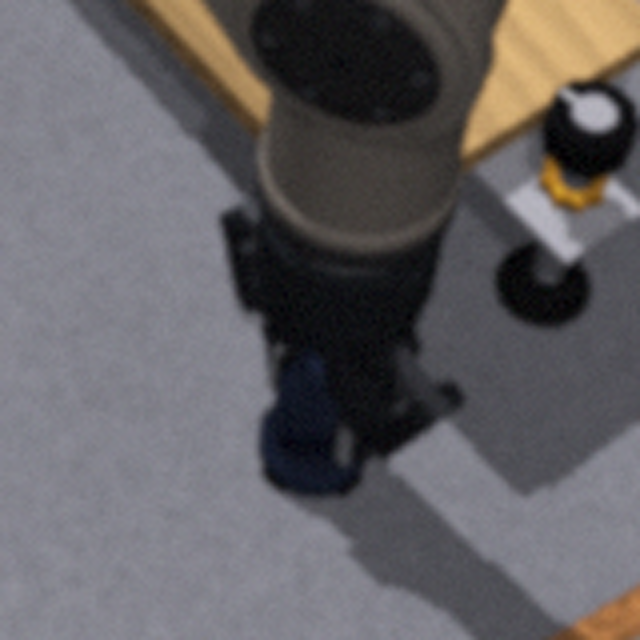

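```bash
python3 -m jog '[0,0,0,0,0,-0.01,0.2, 0,0,0,0,0,-0.01,0.8, 0,0,0,0,0,-0.01,1, 0,0,0,0,0,-0.01,1, 0,0,0,0,0,-0.1,1, 0,0,0,0,0,-0.3,1, 0,0,0,0,0,-0.5,1, 0,0,0,0,0,-0.65,1,0,0,0,0,0,-0.65,1]'; python3 -c "
from h import *
go([.4389,-.3858,.16],-1.792)
cv2.imwrite('pics/side5.png',r.grab_frame('side')[:,:,::-1])
crop('pics/side5.png','pics/c9.png',300,240,460,400,4)
"
```

```text
clock: 6.6
tcp_pos: [0.4517, -0.2208, 0.1632]
orientation: [-3.141, 0.003, -0.024]
contact_force: [-0.6, 0.1, 0.1]
grip_width: 0.0852
pos [ 0.4517 -0.2208  0.1632] yaw -1.573 turn [-0.0006 -0.0048  0.0698] shift [-0.0627  0.8252  0.0149] t 6.6 q [-0.49, 0.45, 1.05, 2.08, -0.52, 0.88, -0.71] F [-0.6  0.1  0.1] w 0.0852
```

View pics/c9.png

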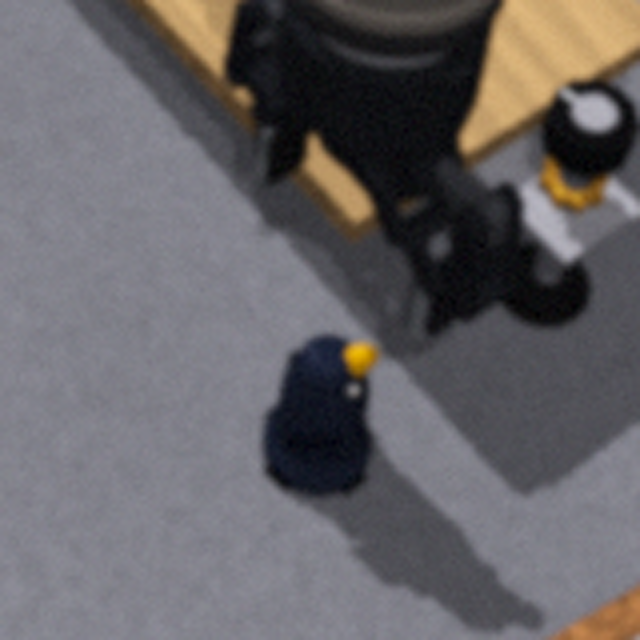

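The bird is parked upright at about (379,345) in the side frame. Next is the level.

```bash
python3 -m jog '[0,0,0.03,-0.02,0.2,0,1, 0,0,0.07,-0.04,0.42,0,1, 0,-0.005,0.07,-0.063,0.64,0,1, 0,-0.005,0.07,-0.063,0.825,0.15,1, 0,-0.005,0.07,-0.063,0.825,0.35,1, 0,-0.005,0.07,-0.063,0.825,0.4,1]'; python3 -c "
from h import *
go([.4386,-.3858,.010],-1.792)
for n in ('side','top'): cv2.imwrite(f'pics/{n}6.png',r.grab_frame(n)[:,:,::-1])
crop('pics/side6.png','pics/c10.png',370,340,510,480,4)
crop('pics/top6.png','pics/c11.png',430,210,550,320,5)
"
```

```text
clock: 7.25
tcp_pos: [0.4361, -0.3833, 0.0762]
orientation: [-3.115, 0.349, 0.016]
contact_force: [-0.2, 1.0, -0.9]
grip_width: 0.0852
pos [ 0.4361 -0.3833  0.0762] yaw -1.794 turn [-0.0018  0.0035 -0.0007] shift [0.0185 0.0112 0.3307] t 7.25 q [-0.01, 0.71, 0.88, 1.94, -0.72, 0.86, -0.53] F [-0.2  1.  -0.9] w 0.0852
```

View pics/c10.png

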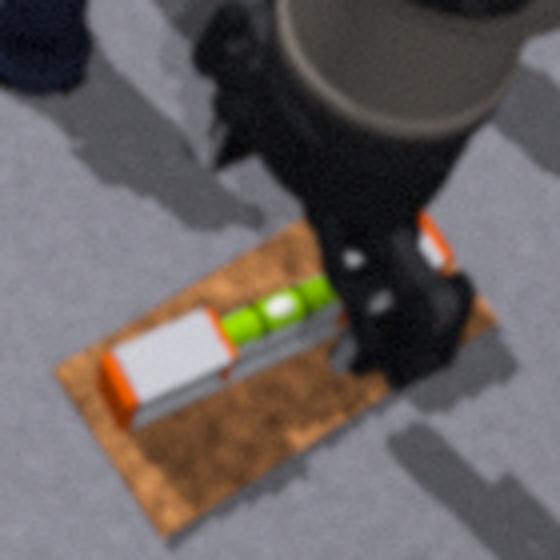

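View pics/c11.png

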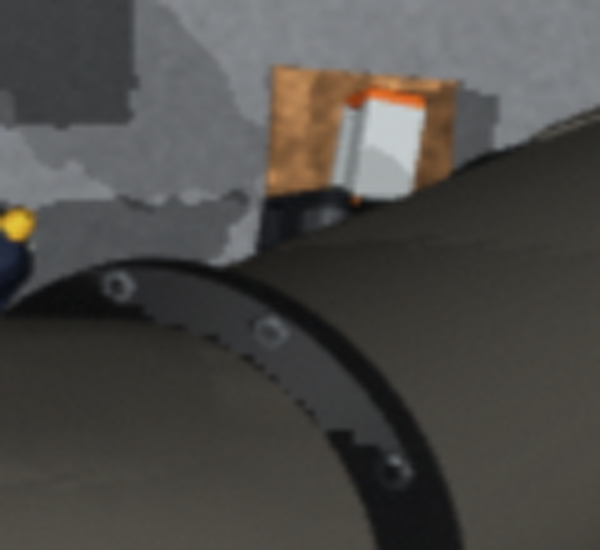

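```bash
python3 -m jog '[-0.002,0.0035,0,0.018,0.011,0.1,1, -0.002,0.0035,0,0.018,0.011,0.22,1, -0.002,0.0035,0,0.018,0.011,0.3,1, -0.002,0.0035,0,0.018,0.011,0.33,1, -0.002,0.0035,0,0.018,0.011,0.33,0.5, -0.002,0.0035,0,0.018,0.011,0.33,0.2, -0.002,0.0035,0,0.018,0.011,0.33,0.1,-0.002,0.0035,0,0.018,0.011,0.33,0.1,-0.002,0.0035,0,0.018,0.011,0.33,0.1]' 40; python3 -c "
from h import *
go([.4386,-.3858,.010],-1.792)"
```

```text
clock: 8.25
tcp_pos: [0.4406, -0.3861, 0.0136]
orientation: [3.12, -0.347, 0.006]
contact_force: [0.4, 0.4, 5.3]
grip_width: 0.0233
pos [ 0.4406 -0.3861  0.0136] yaw -1.792 turn [ 0.0007 -0.0012 -0.0001] shift [-0.0102  0.0006  0.018 ] t 8.25 q [0.05, 0.78, 0.78, 1.96, -0.82, 0.75, -0.46] F [0.4 0.4 5.3] w 0.0233
```

```bash
python3 -m jog '[0,0,0,0,0,-0.05,0.05, 0,0,0,0,0,-0.2,0.05, 0,0,0,0,0,-0.4,0.05, 0,0,0,0,0,-0.6,0.05, 0,0,0,0,0,-0.8,0.05, 0,0,0,0,0,-0.93,0.05, 0,0,0,0,0,-0.95,0.05]'; python3 -c "
from h import *
go([.6006,-.0445,.2],-.024)
cv2.imwrite('pics/side7.png',r.grab_frame('side')[:,:,::-1])
crop('pics/side7.png','pics/c12.png',340,250,540,450,4)"
```

```text
clock: 8.95
tcp_pos: [0.4407, -0.3869, 0.2071]
orientation: [3.117, -0.347, 0.013]
contact_force: [0.7, -0.2, -2.2]
grip_width: 0.0232
pos [ 0.4407 -0.3869  0.2071] yaw -1.793 turn [-0.0009 -0.0032  0.437 ] shift [ 0.4029 -1.8463  0.0318] t 8.95 q [-0.14, 0.55, 1.06, 1.85, -0.55, 1.06, -0.65] F [ 0.7 -0.2 -2.2] w 0.0232
```

View pics/c12.png

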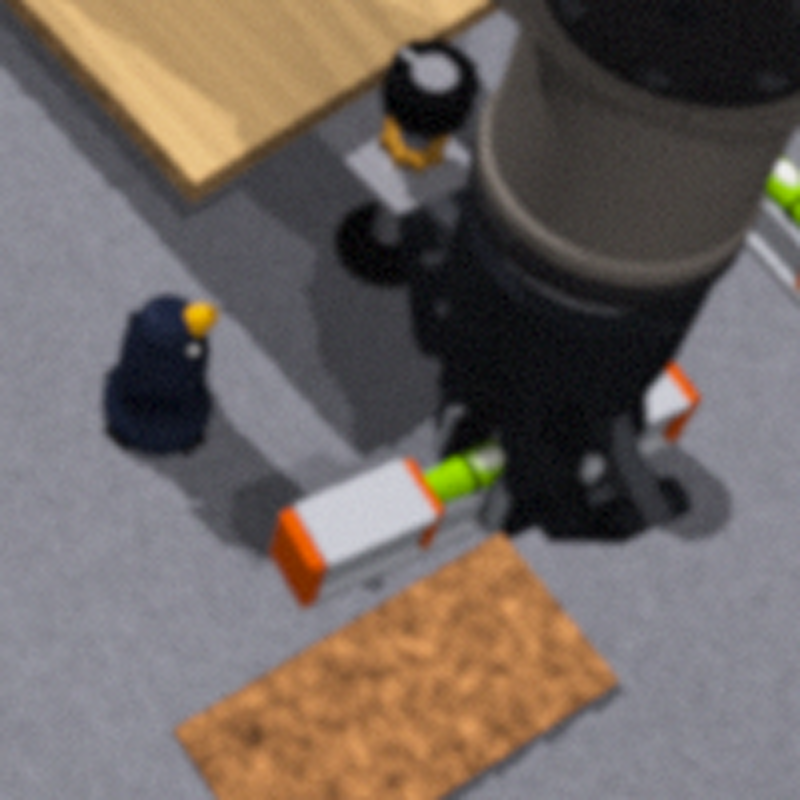

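```bash
python3 -m jog '[0,0,0.03,0.02,-0.06,0,0.05, 0,0,0.07,0.05,-0.2,0,0.05, 0,0,0.11,0.1,-0.4,0,0.05, 0,0,0.15,0.13,-0.58,0,0.05, 0,0,0.19,0.17,-0.76,0,0.05, 0,0,0.23,0.2,-0.9,0,0.05, 0,0,0.25,0.21,-0.96,0,0.05]'; python3 -c "
from h import *
go([.6006,-.0445,.2],-.024)"
```

```text
clock: 9.7
tcp_pos: [0.5244, -0.2038, 0.203]
orientation: [2.751, -1.515, 0.006]
contact_force: [0.2, 0.2, -2.2]
grip_width: 0.0235
pos [ 0.5244 -0.2038  0.203 ] yaw -2.577 turn [-0.0007 -0.0011  0.1872] shift [-0.4696 -0.7479  0.0141] t 9.7 q [-0.62, 0.69, 1.32, 1.91, -0.74, 1.15, -1.59] F [ 0.2  0.2 -2.2] w 0.0235
```

```bash
python3 -m jog '[0,0,0.03,-0.08,-0.12,0,0.05, 0,0,0.07,-0.2,-0.3,0,0.05, 0,0,0.11,-0.3,-0.48,0,0.05, 0,0,0.15,-0.4,-0.65,0,0.05, 0,0,0.187,-0.47,-0.748,0.05,0.05, 0,0,0.187,-0.47,-0.748,0.1,0.05, 0,0,0.187,-0.47,-0.748,0.1,0.05]'; python3 -c "
from h import *
go([.6006,-.0445,.108],-.024)"
```

```text
clock: 10.4
tcp_pos: [0.5989, -0.0437, 0.1798]
orientation: [2.195, -2.242, 0.001]
contact_force: [0.5, -0.9, -2.2]
grip_width: 0.0236
pos [ 0.5989 -0.0437  0.1798] yaw 3.12 turn [ 0.0007 -0.001   0.0008] shift [ 0.0026 -0.0093  0.3588] t 10.4 q [-0.86, 0.89, 1.38, 1.84, -0.93, 1.26, -2.36] F [ 0.5 -0.9 -2.2] w 0.0236
```

```bash
python3 -m jog '[0,0,0,0.003,-0.009,0.06,0.05, 0,0,0,0.003,-0.009,0.18,0.05, 0,0,0,0.003,-0.009,0.28,0.05, 0,0,0,0.003,-0.009,0.33,0.05, 0,0,0,0.003,-0.009,0.345,0.05, 0,0,0,0.003,-0.009,0.345,0.05]'; python3 -c "
from h import *
go([.6006,-.0445,.107],-.024)"
```

```text
clock: 11.0
tcp_pos: [0.6005, -0.045, 0.1108]
orientation: [2.194, -2.243, 0.001]
contact_force: [-0.0, 0.2, -1.1]
grip_width: 0.0233
pos [ 0.6005 -0.045   0.1108] yaw 3.12 turn [ 0.0007 -0.0011  0.0006] shift [-0.0028 -0.0004  0.0189] t 11.0 q [-0.82, 0.95, 1.29, 1.89, -1.02, 1.16, -2.31] F [-0.   0.2 -1.1] w 0.0233
```

```bash
python3 -m jog '[0,0,0,0,0,0.005,0.05, 0,0,0,0,0,0.01,0.05, 0,0,0,0,0,0.014,0.05]'; python3 -c "
from h import *
go([.6006,-.0445,.107],-.024)
cv2.imwrite('pics/side8.png',r.grab_frame('side')[:,:,::-1])
crop('pics/side8.png','pics/c13.png',310,150,470,310,4)"
```

```text
clock: 11.3
tcp_pos: [0.6008, -0.0451, 0.1084]
orientation: [2.195, -2.243, 0.002]
contact_force: [0.7, -0.2, -1.0]
grip_width: 0.0233
pos [ 0.6008 -0.0451  0.1084] yaw 3.12 turn [ 0.0005 -0.0011  0.0007] shift [-0.0029  0.0011  0.0072] t 11.3 q [-0.82, 0.95, 1.28, 1.89, -1.02, 1.16, -2.31] F [ 0.7 -0.2 -1. ] w 0.0233
```

View pics/c13.png

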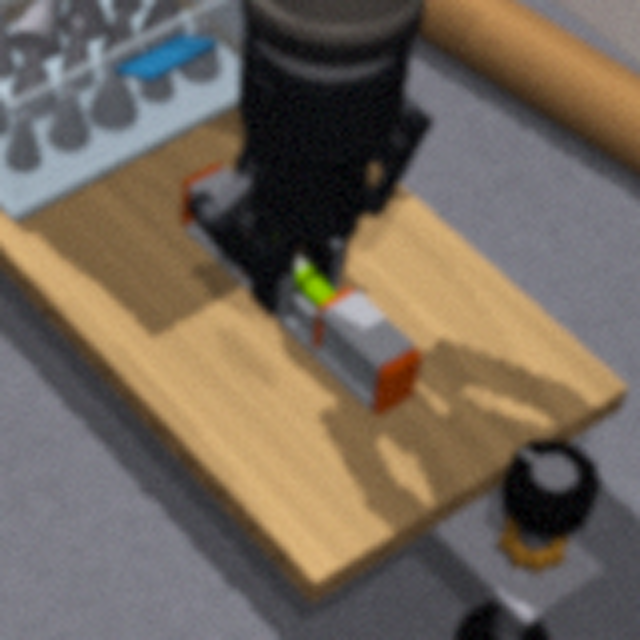

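Nearly down: the force isn't reading contact yet. I'll lower it in small steps.

```bash
python3 -m jog '[0,0,0,0,0,0.004,0.05, 0,0,0,0,0,0.008,0.05]'; python3 -c "
from h import *
go([.6006,-.0445,.107],-.024)"; 
```

```text
clock: 11.55
tcp_pos: [0.6007, -0.0451, 0.1077]
orientation: [2.195, -2.244, 0.001]
contact_force: [-5.1, 1.9, 12.9]
grip_width: 0.0227
pos [ 0.6007 -0.0451  0.1077] yaw 3.12 turn [ 0.0004 -0.0008  0.0007] shift [-0.0029  0.0007  0.0035] t 11.55 q [-0.82, 0.96, 1.28, 1.89, -1.02, 1.16, -2.31] F [-5.1  1.9 12.9] w 0.0227
```

```bash
python3 -m jog '[0,0,0,0,0,0.004,0.05, 0,0,0,0,0,0.006,0.05]'; python3 -c "
from h import *
go([.6006,-.0445,.107],-.024)"; 
```

```text
clock: 11.75
tcp_pos: [0.6008, -0.0451, 0.1077]
orientation: [2.196, -2.244, 0.001]
contact_force: [-5.1, 3.1, 12.0]
grip_width: 0.0232
pos [ 0.6008 -0.0451  0.1077] yaw 3.12 turn [ 0.0003 -0.0005  0.0007] shift [-0.0028  0.0008  0.0035] t 11.75 q [-0.82, 0.95, 1.28, 1.89, -1.02, 1.16, -2.3] F [-5.1  3.1 12. ] w 0.0232
```

```bash
python3 -m jog '[0,0,0,0,0,-0.003,0.05, 0,0,0,0,0,-0.003,0.6, 0,0,0,0,0,-0.003,1, 0,0,0,0,0,-0.003,1, 0,0,0,0,0,-0.08,1, 0,0,0,0,0,-0.25,1, 0,0,0,0,0,-0.45,1, 0,0,0,0,0,-0.5,1]'; python3 -c "
from h import *
go([.4515,-.2205,.2],-1.573)
cv2.imwrite('pics/side9.png',r.grab_frame('side')[:,:,::-1])
crop('pics/side9.png','pics/c14.png',310,150,470,310,4)"
```

```text
clock: 12.55
tcp_pos: [0.6025, -0.0465, 0.2129]
orientation: [-2.195, 2.246, -0.009]
contact_force: [-0.5, 0.1, 0.9]
grip_width: 0.0856
pos [ 0.6025 -0.0465  0.2129] yaw 3.119 turn [-0.0021  0.0005  0.4934] shift [0.8869 0.7353 0.0634] t 12.55 q [-0.87, 0.84, 1.4, 1.81, -0.87, 1.28, -2.4] F [-0.5  0.1  0.9] w 0.0856
```

View pics/c14.png

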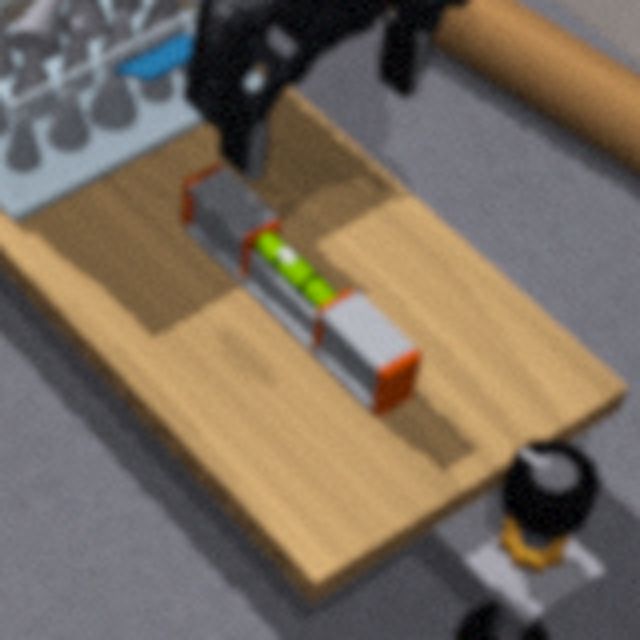

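The level lies along the shelf in the bay, with the bubble at the panel end: roughly (382,213) in the full side frame. Next is the bird, unwinding the wrist on the way.

```bash
python3 -m jog '[0,0,-0.045,0.05,0.05,0,1, 0,0,-0.09,0.15,0.12,0,1, 0,0,-0.135,0.28,0.22,0,1, 0,0,-0.18,0.4,0.32,0,1, 0,0,-0.225,0.52,0.42,0,1, 0,0,-0.27,0.63,0.51,0,1, 0,0,-0.315,0.73,0.6,0,1, 0,0,-0.36,0.82,0.68,0.02,1, 0,0,-0.405,0.887,0.735,0.05,1, 0,0,-0.45,0.887,0.735,0.05,1, 0,0,-0.49,0.887,0.735,0.05,1, 0,0,-0.506,0.887,0.735,0.05,1]'; python3 -c "
from h import *
go([.4515,-.2205,.031],-1.573)
cv2.imwrite('pics/side10.png',r.grab_frame('side')[:,:,::-1])
crop('pics/side10.png','pics/c15.png',300,240,460,400,4)"
```

```text
clock: 13.8
tcp_pos: [0.451, -0.2203, 0.2021]
orientation: [3.14, -0.0, 0.008]
contact_force: [0.9, 0.7, -0.2]
grip_width: 0.0851
pos [ 0.451  -0.2203  0.2021] yaw -1.571 turn [ 0.0005 -0.0016  0.0006] shift [-1.700e-03 -1.000e-04  8.555e-01] t 13.8 q [-0.54, 0.38, 1.09, 2.04, -0.42, 0.95, -0.8] F [ 0.9  0.7 -0.2] w 0.0851
```

View pics/c15.png

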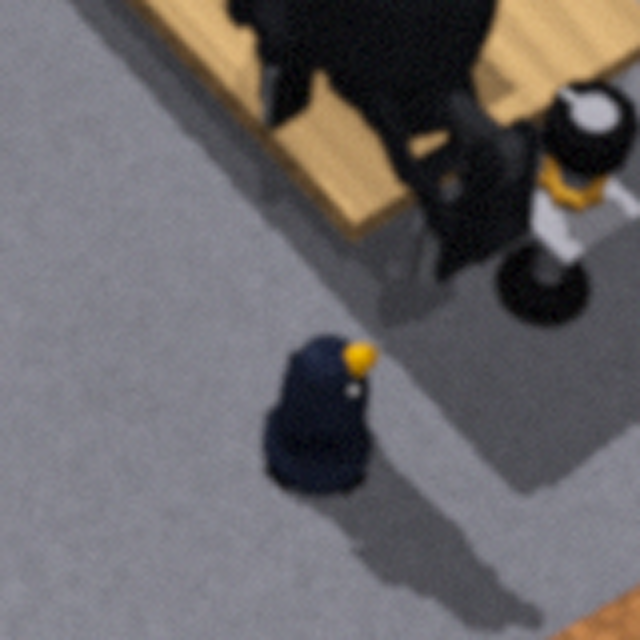

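```bash
python3 -m jog '[0,0,0,0,0,0.1,1, 0,0,0,0,0,0.3,1, 0,0,0,0,0,0.5,1, 0,0,0,0,0,0.7,1, 0,0,0,0,0,0.82,1, 0,0,0,0,0,0.853,1, 0,0,0,0,0,0.853,0.6, 0,0,0,0,0,0.853,0.3, 0,0,0,0,0,0.853,0.2, 0,0,0,0,0,0.853,0.2, 0,0,0,0,0,0.853,0.2]' 30; python3 -c "
from h import *
go([.4515,-.2205,.031],-1.573)"
```

```text
clock: 14.95
tcp_pos: [0.4529, -0.2208, 0.033]
orientation: [3.14, 0.001, 0.012]
contact_force: [-1.2, 0.8, 5.8]
grip_width: 0.0399
pos [ 0.4529 -0.2208  0.033 ] yaw -1.57 turn [ 0.0006 -0.0024  0.0008] shift [-0.0071 -0.0014  0.0099] t 14.95 q [-0.25, 0.63, 0.76, 2.15, -0.75, 0.64, -0.53] F [-1.2  0.8  5.8] w 0.0399
```

```bash
python3 -m jog '[0,0,0,0,0,-0.05,0.2, 0,0,0,0,0,-0.2,0.2, 0,0,0,0,0,-0.35,0.2, 0,0,0,0,0,-0.4,0.2]'; python3 -c "
from h import *
go([.4388,-.392,.11],None)"
```

```text
clock: 15.35
tcp_pos: [0.4536, -0.2214, 0.1162]
orientation: [3.139, -0.0, 0.019]
contact_force: [-0.3, -0.3, -0.7]
grip_width: 0.0403
pos [ 0.4536 -0.2214  0.1162] yaw -1.571 turn [ 0.0009 -0.0039  0.    ] shift [-0.0746  0.8527  0.0323] t 15.35 q [-0.39, 0.51, 0.93, 2.11, -0.59, 0.79, -0.66] F [-0.3 -0.3 -0.7] w 0.0403
```

```bash
python3 -m jog '[0,-0.004,0,-0.01,0.1,0,0.2, 0,-0.004,0,-0.03,0.3,0,0.2, 0,-0.004,0,-0.05,0.5,0,0.2, 0,-0.004,0,-0.07,0.7,0,0.2, 0,-0.004,0,-0.075,0.82,0.05,0.2, 0,-0.004,0,-0.075,0.853,0.2,0.2, 0,-0.004,0,-0.075,0.853,0.33,0.2, 0,-0.004,0,-0.075,0.853,0.37,0.2, 0,-0.004,0,-0.075,0.853,0.37,0.2]'; python3 -c "
from h import *
go([.4388,-.392,.036],None)"
```

```text
clock: 16.25
tcp_pos: [0.439, -0.3914, 0.0417]
orientation: [3.14, 0.0, -0.003]
contact_force: [0.9, 0.9, -1.0]
grip_width: 0.0401
pos [ 0.439  -0.3914  0.0417] yaw -1.571 turn [ 0.0004  0.0007 -0.    ] shift [-0.0008  0.0028  0.0285] t 16.25 q [0.08, 0.72, 0.76, 1.94, -0.71, 0.77, -0.33] F [ 0.9  0.9 -1. ] w 0.0401
```

```bash
python3 -m jog '[0,0,0,0,0,0.008,0.2, 0,0,0,0,0,0.016,0.2, 0,0,0,0,0,0.021,0.2]'; python3 -c "
from h import *
go([.4388,-.392,.036],None)"
```

```text
clock: 16.55
tcp_pos: [0.4396, -0.3915, 0.0383]
orientation: [3.14, 0.001, -0.001]
contact_force: [-0.6, -0.6, -1.3]
grip_width: 0.0401
pos [ 0.4396 -0.3915  0.0383] yaw -1.57 turn [ 0.0007  0.0003 -0.    ] shift [-0.004   0.0024  0.0117] t 16.55 q [0.08, 0.72, 0.75, 1.94, -0.71, 0.76, -0.32] F [-0.6 -0.6 -1.3] w 0.0401
```

```bash
python3 -m jog '[0,0,0,0,0,0.004,0.2, 0,0,0,0,0,0.006,0.2]'; python3 -c "
from h import *
go([.4388,-.392,.036],None)"
```

```text
clock: 16.75
tcp_pos: [0.4399, -0.3916, 0.0375]
orientation: [3.139, 0.002, -0.0]
contact_force: [-0.9, -0.1, -0.5]
grip_width: 0.0404
pos [ 0.4399 -0.3916  0.0375] yaw -1.57 turn [ 0.0008  0.0001 -0.    ] shift [-0.0056  0.0022  0.0076] t 16.75 q [0.08, 0.73, 0.75, 1.94, -0.71, 0.76, -0.32] F [-0.9 -0.1 -0.5] w 0.0404
```

```bash
python3 -m jog '[0,0,0,0,0,0.004,0.2, 0,0,0,0,0,0.008,0.2]'; 
```

```text
clock: 16.95
tcp_pos: [0.4397, -0.3917, 0.037]
orientation: [3.14, 0.001, 0.0]
contact_force: [-4.3, 5.7, 18.4]
grip_width: 0.0401
```

```bash
python3 -m jog '[0,0,0,0,0,0.003,0.2, 0,0,0,0,0,0.005,0.2]'; 
```

```text
clock: 17.15
tcp_pos: [0.4397, -0.3917, 0.037]
orientation: [3.141, 0.001, 0.002]
contact_force: [-3.1, 4.3, 15.0]
grip_width: 0.0404
```

Contact. Now release, lift and look at it.

```bash
python3 -m jog '[0,0,0,0,0,-0.003,0.2, 0,0,0,0,0,-0.003,0.7, 0,0,0,0,0,-0.003,1, 0,0,0,0,0,-0.003,1, 0,0,0,0,0,-0.08,1, 0,0,0,0,0,-0.3,1, 0,0,0,0,0,-0.5,1, 0,0,0,0,0,-0.7,1, 0,0,0,0,0,-0.8,1,0,0,0,0,0,-0.8,1]'; python3 -c "
from h import *
go([.5964,-.219,.22],None)
cv2.imwrite('pics/side11.png',r.grab_frame('side')[:,:,::-1])
crop('pics/side11.png','pics/c16.png',340,280,540,480,4)"
```

```text
clock: 18.15
tcp_pos: [0.4406, -0.3934, 0.2011]
orientation: [3.138, -0.0, 0.01]
contact_force: [0.3, -0.5, -0.8]
grip_width: 0.0854
pos [ 0.4406 -0.3934  0.2011] yaw -1.571 turn [ 0.0013 -0.002   0.    ] shift [ 0.7792 -0.8717 -0.0929] t 18.15 q [-0.07, 0.52, 0.96, 1.84, -0.5, 1.03, -0.48] F [ 0.3 -0.5 -0.8] w 0.0854
```

View pics/c16.png

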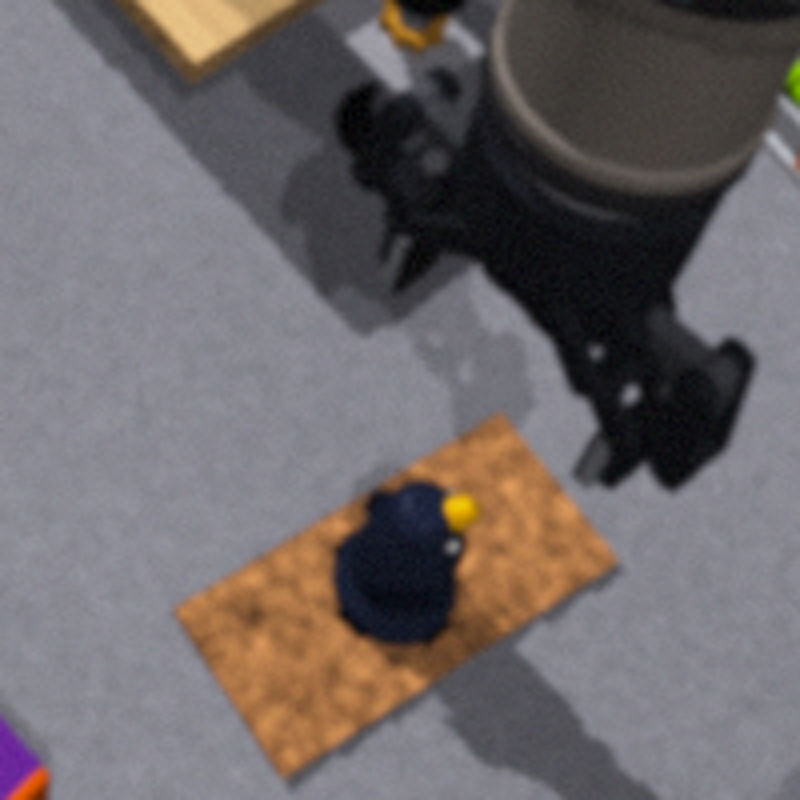

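The bird stands upright near the middle of the mat. Now read the bubble, then move to the knob.

```bash
cat >> h.py <<'E'
def bubble(tag):
    for n in ("side","top"):
        im=r.grab_frame(n); cv2.imwrite(f"pics/{n}{tag}.png",im[:,:,::-1])
        u=proj(n,[.6005,-.045,.132])[0].round().astype(int)
        x0,y0=u-25; s=im[y0:y0+50,x0:x0+50]
        cv2.imwrite(f"pics/b{n}{tag}.png",cv2.resize(s[:,:,::-1],None,fx=10,fy=10,interpolation=cv2.INTER_CUBIC))
        hsv=cv2.cvtColor(s,cv2.COLOR_RGB2HSV); g=((hsv[...,0]>30)&(hsv[...,0]<55)&(hsv[...,1]>130)&(hsv[...,2]>40)).astype(np.uint8)
        # along-axis coordinate of every pixel (plane z=.130)
        ax=np.array([.024,.9997]); c=np.array([.6005,-.045])
        yy,xx=np.mgrid[y0:y0+50,x0:x0+50]; P=np.array([onz(n,(a,b),.130)[:2] for a,b in zip(xx.ravel(),yy.ravel())])-c
        t=(P@ax*1000).reshape(50,50); w=(P@[ax[1],-ax[0]]*1000).reshape(50,50)
        green=(g>0)
        print(n,"green t range",t[green].min().round(1),t[green].max().round(1),"w mean",w[green].mean().round(1), "origin",(x0,y0))
        wc=w[green].mean()
        band=(abs(w-wc)<3.5)
        prof=[]
        for a in np.arange(-34,34,2):
            m=band&(t>=a)&(t<a+2)
            q=s[m].astype(float).mean(0) if m.any() else np.zeros(3)
            prof.append((int(a),*q.astype(int)))
        print(prof)
E
python3 -c "
from h import *
bubble('12')"
```

```text
side green t range -22.8 28.1 w mean -0.9 origin (np.int64(359), np.int64(192))
[(-34, np.int64(184), np.int64(186), np.int64(193)), (-32, np.int64(179), np.int64(176), np.int64(185)), (-30, np.int64(185), np.int64(165), np.int64(163)), (-28, np.int64(195), np.int64(149), np.int64(120)), (-26, np.int64(193), np.int64(145), np.int64(62)), (-24, np.int64(167), np.int64(174), np.int64(0)), (-22, np.int64(156), np.int64(201), np.int64(0)), (-20, np.int64(145), np.int64(204), np.int64(0)), (-18, np.int64(146), np.int64(206), np.int64(0)), (-16, np.int64(150), np.int64(212), np.int64(0)), (-14, np.int64(143), np.int64(203), np.int64(0)), (-12, np.int64(130), np.int64(188), np.int64(0)), (-10, np.int64(112), np.int64(165), np.int64(0)), (-8, np.int64(110), np.int64(161), np.int64(0)), (-6, np.int64(130), np.int64(187), np.int64(0)), (-4, np.int64(144), np.int64(205), np.int64(0)), (-2, np.int64(152), np.int64(213), np.int64(0)), (0, np.int64(156), np.int64(217), np.int64(0)), (2, np.int64(158), np.int64(214), np.int64(15)), (4, np.int64(168), np.int64(217), np.int64(64)), (6, np.int64(181),
[... 1770 characters left out ...]
(6, np.int64(175), np.int64(190), np.int64(153)), (8, np.int64(178), np.int64(189), np.int64(165)), (10, np.int64(168), np.int64(181), np.int64(150)), (12, np.int64(164), np.int64(192), np.int64(118)), (14, np.int64(148), np.int64(193), np.int64(70)), (16, np.int64(139), np.int64(192), np.int64(42)), (18, np.int64(138), np.int64(191), np.int64(39)), (20, np.int64(137), np.int64(191), np.int64(39)), (22, np.int64(136), np.int64(189), np.int64(39)), (24, np.int64(130), np.int64(175), np.int64(36)), (26, np.int64(133), np.int64(117), np.int64(25)), (28, np.int64(149), np.int64(79), np.int64(31)), (30, np.int64(129), np.int64(95), np.int64(82)), (32, np.int64(122), np.int64(121), np.int64(119))]
```

View pics/bside12.png

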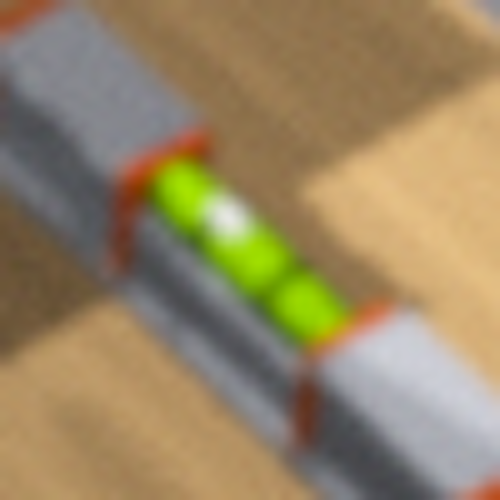

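View pics/btop12.png

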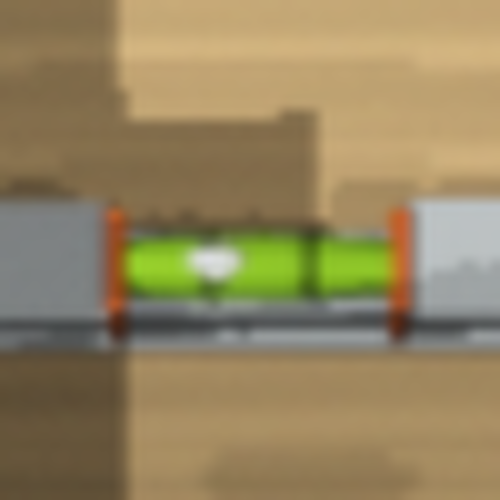

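The bubble sits about 9 mm off centre towards the panel: top-crop pixel 214, with the lines at 209 and 310. That needs about 1.9 rad clockwise. Next I move to the knob.

```bash
python3 -m jog '[0,0,-0.045,0.05,-0.05,-0.05,1, 0,0,-0.09,0.15,-0.15,-0.093,1, 0,0,-0.135,0.25,-0.28,-0.093,1, 0,0,-0.18,0.35,-0.4,-0.093,1, 0,0,-0.225,0.45,-0.52,-0.093,1, 0,0,-0.27,0.55,-0.63,-0.093,1, 0,0,-0.315,0.65,-0.74,-0.093,1, 0,0,-0.36,0.74,-0.83,-0.093,1, 0,0,-0.405,0.779,-0.872,-0.093,1, 0,0,-0.45,0.779,-0.872,-0.093,1, 0,0,-0.5,0.779,-0.872,-0.093,1, 0,0,-0.564,0.779,-0.872,-0.093,1]'; python3 -c "
from h import *
go([.5964,-.219,.113],.2)
for n in ('side','top'): cv2.imwrite(f'pics/{n}13.png',r.grab_frame(n)[:,:,::-1])
crop('pics/side13.png','pics/c17.png',360,170,520,330,4)"
```

```text
clock: 19.5
tcp_pos: [0.5942, -0.2161, 0.2137]
orientation: [-2.048, -2.38, 0.002]
contact_force: [-0.2, -1.1, -0.5]
grip_width: 0.0854
pos [ 0.5942 -0.2161  0.2137] yaw 0.15 turn [-0.0008 -0.0004 -0.016 ] shift [-0.0165  0.0102  0.5036] t 19.5 q [-0.12, 0.46, 0.51, 1.71, -0.25, 1.04, 0.62] F [-0.2 -1.1 -0.5] w 0.0854
```

View pics/c17.png

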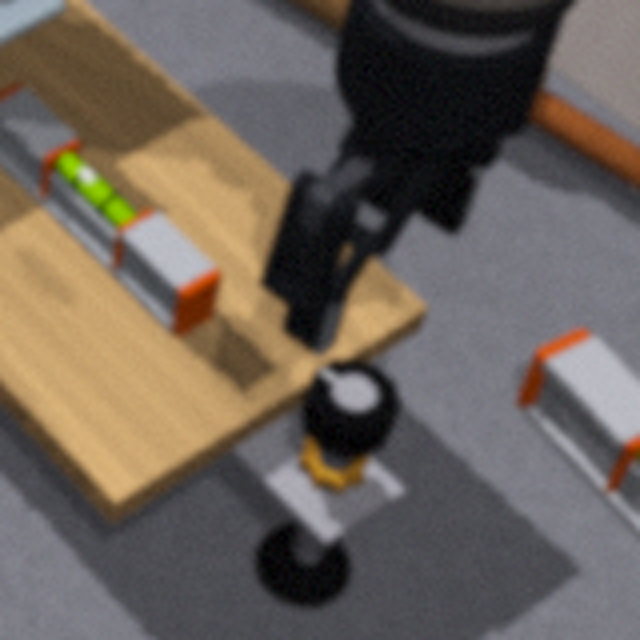

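View pics/top13.png

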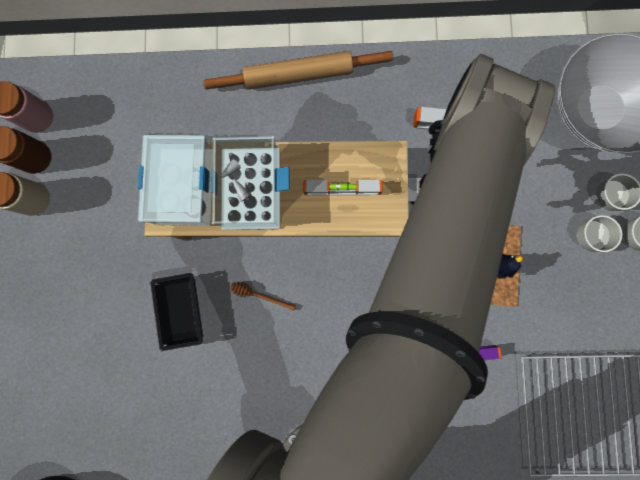

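```bash
python3 -m jog '[0,0,0,-0.016,0.01,0.1,1, 0,0,0,-0.016,0.01,0.25,1, 0,0,0,-0.016,0.01,0.4,1, 0,0,0,-0.016,0.01,0.49,1, 0,0,0,-0.016,0.01,0.5,1, 0,0,0,-0.016,0.01,0.5,0.6, 0,0,0,-0.016,0.01,0.5,0.3, 0,0,0,-0.016,0.01,0.5,0.2, 0,0,0,-0.016,0.01,0.5,0.2, 0,0,0,-0.016,0.01,0.5,0.2]' 25; python3 -c "
from h import *
go([.5964,-.219,.113],.2)
cv2.imwrite('pics/side14.png',r.grab_frame('side')[:,:,::-1])
crop('pics/side14.png','pics/c18.png',360,170,520,330,4)"
```

```text
clock: 20.6
tcp_pos: [0.5996, -0.2192, 0.1161]
orientation: [2.053, 2.373, 0.005]
contact_force: [5.7, 0.1, 0.3]
grip_width: 0.0401
pos [ 0.5996 -0.2192  0.1161] yaw 0.145 turn [ 0.0015  0.0003 -0.0176] shift [ 0.0034 -0.0155  0.0155] t 20.6 q [-0.07, 0.58, 0.46, 1.77, -0.32, 0.86, 0.68] F [5.7 0.1 0.3] w 0.0401
```

View pics/c18.png

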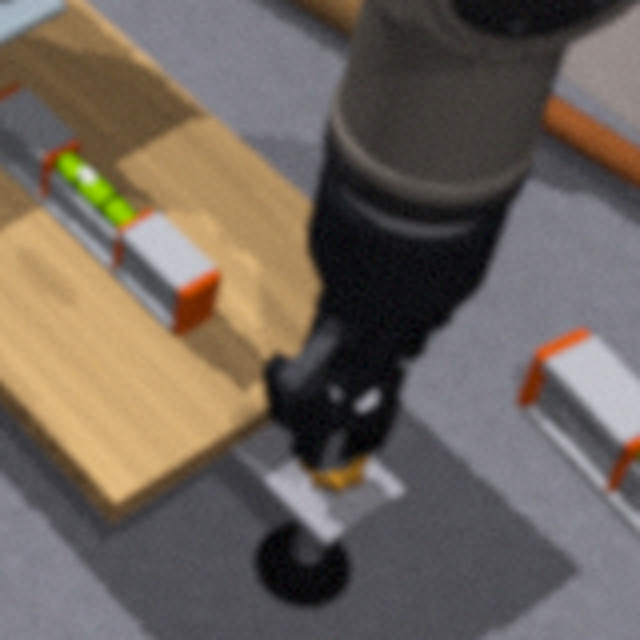

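```bash
python3 -m jog '[0,0,0.03,0,0,0,0.2, 0,0,0.07,0,0,0,0.2, 0,0,0.11,0,0,0,0.2, 0,0,0.15,0,0,0,0.2, 0,0,0.19,0,0,0,0.2, 0,0,0.23,0,0,0,0.2, 0,0,0.27,0,0,0,0.2, 0,0,0.3,0,0,0,0.2, 0,0,0.3,0,0,0,0.2]'; python3 -c "
from h import *
go([.5990,-.219,.115],.2-1.88)
bubble('15')"
```

```text
clock: 21.55
tcp_pos: [0.5998, -0.2193, 0.1162]
orientation: [2.908, 1.182, 0.007]
contact_force: [1.9, -1.7, -5.8]
grip_width: 0.0399
pos [ 0.5998 -0.2193  0.1162] yaw -0.799 turn [ 0.0008 -0.0015  0.2805] shift [-0.0017 -0.0038  0.0061] t 21.55 q [-0.24, 0.64, 0.7, 1.78, -0.51, 0.9, -0.11] F [ 1.9 -1.7 -5.8] w 0.0399
side green t range -21.7 29.1 w mean -0.3 origin (np.int64(359), np.int64(192))
[(-34, np.int64(194), np.int64(196), np.int64(204)), (-32, np.int64(196), np.int64(194), np.int64(202)), (-30, np.int64(197), np.int64(186), np.int64(190)), (-28, np.int64(202), np.int64(165), np.int64(157)), (-26, np.int64(206), np.int64(150), np.int64(107)), (-24, np.int64(189), np.int64(155), np.int64(28)), (-22, np.int64(161), np.int64(186), np.int64(0)), (-20, np.int64(144), np.int64(195), np.int64(0)), (-18, np.int64(136), np.int64(195), np.int64(0)), (-16, np.int64(142), np.int64(203), np.int64(0)), (-14, np.int64(137), np.int64(196), np.int64(0)), (-12, np.int64(134), np.int64(194), np.int64(0)), (-10, np.int64(117), np.int64(171), np.int64(0)), (-8, np.int64(107), np.int64(157), np
[... 2093 characters left out ...]
 (6, np.int64(213), np.int64(222), np.int64(202)), (8, np.int64(196), np.int64(214), np.int64(171)), (10, np.int64(132), np.int64(159), np.int64(93)), (12, np.int64(135), np.int64(187), np.int64(45)), (14, np.int64(149), np.int64(206), np.int64(43)), (16, np.int64(152), np.int64(208), np.int64(44)), (18, np.int64(151), np.int64(208), np.int64(43)), (20, np.int64(152), np.int64(208), np.int64(43)), (22, np.int64(152), np.int64(208), np.int64(43)), (24, np.int64(141), np.int64(193), np.int64(40)), (26, np.int64(132), np.int64(141), np.int64(30)), (28, np.int64(192), np.int64(106), np.int64(35)), (30, np.int64(156), np.int64(96), np.int64(66)), (32, np.int64(132), np.int64(125), np.int64(121))]
```

View pics/btop15.png

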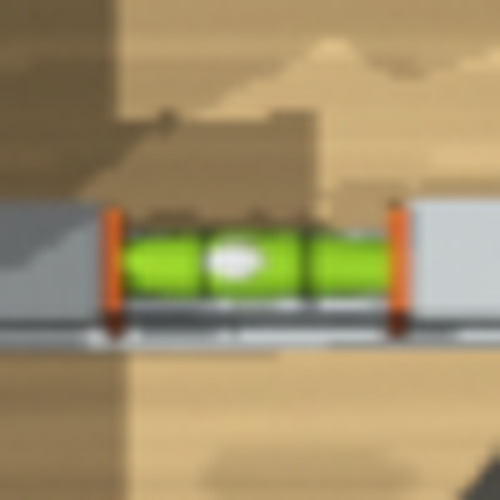

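```bash
python3 -m jog '[0,0,0.03,0,0,0,0.2, 0,0,0.07,0,0,0,0.2, 0,0,0.11,0,0,0,0.2, 0,0,0.15,0,0,0,0.2, 0,0,0.19,0,0,0,0.2, 0,0,0.23,0,0,0,0.2, 0,0,0.26,0,0,0,0.2, 0,0,0.26,0,0,0,0.2, 0,0,0.26,0,0,0,0.2, 0,0,0.26,0,0,0,0.2, 0,0,0.26,0,0,0,0.2, 0,0,0.26,0,0,0,0.2]'; python3 -c "
from h import *
go([.5990,-.219,.115],.2-1.88)
bubble('16')" | head -1
```

```text
clock: 22.85
tcp_pos: [0.5998, -0.2194, 0.1162]
orientation: [3.141, -0.064, 0.009]
contact_force: [2.1, -2.8, -6.7]
grip_width: 0.0401
pos [ 0.5998 -0.2194  0.1162] yaw -1.611 turn [ 0.     -0.0018  0.0219] shift [-0.0042 -0.0017  0.0062] t 22.85 q [-0.35, 0.72, 0.9, 1.79, -0.69, 0.97, -0.77] F [ 2.1 -2.8 -6.7] w 0.0401
```

View pics/btop16.png

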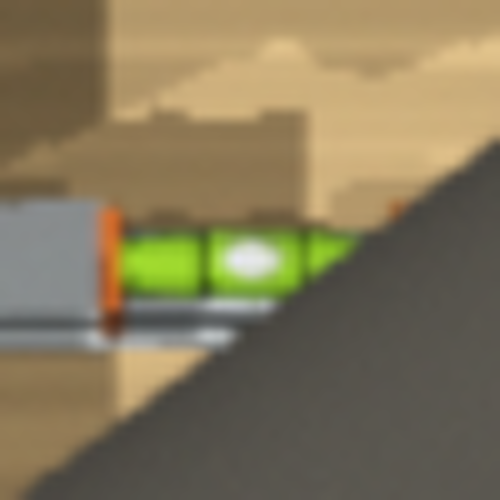

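```bash
python3 -m jog '[0,0,0.02,0,0,0,0.2, 0,0,0.045,0,0,0,0.2, 0,0,0.045,0,0,0,0.2, 0,0,0.045,0,0,0,0.6, 0,0,0.045,0,0,0,1, 0,0,0.045,0,0,0,1, 0,0,0.045,0,0,-0.1,1, 0,0,0.045,0,0,-0.3,1, 0,0,0.045,0,0,-0.5,1, 0,0,0.045,0,0,-0.6,1]'; python3 -c "
from h import *
go([.6006,-.0445,.25],.024+1.57)
bubble('17')" | head -1
```

```text
clock: 23.95
tcp_pos: [0.6, -0.2204, 0.24]
orientation: [3.128, -0.286, 0.015]
contact_force: [0.1, -0.3, -0.3]
grip_width: 0.0853
pos [ 0.6    -0.2204  0.24  ] yaw -1.753 turn [ 0.0003 -0.003  -0.0654] shift [-0.156  -0.8654 -0.0511] t 23.95 q [-0.45, 0.62, 1.07, 1.69, -0.59, 1.18, -0.98] F [ 0.1 -0.3 -0.3] w 0.0853
```

View pics/btop17.png

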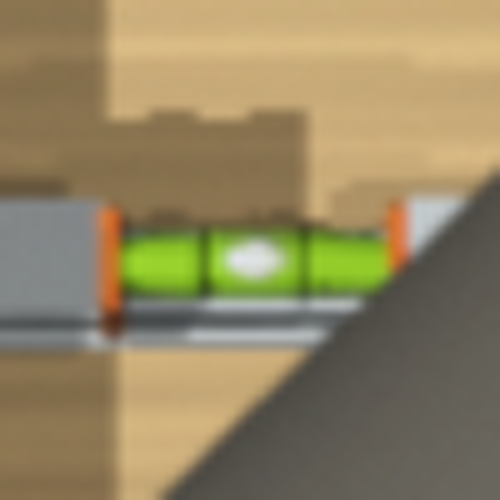

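View pics/bside17.png

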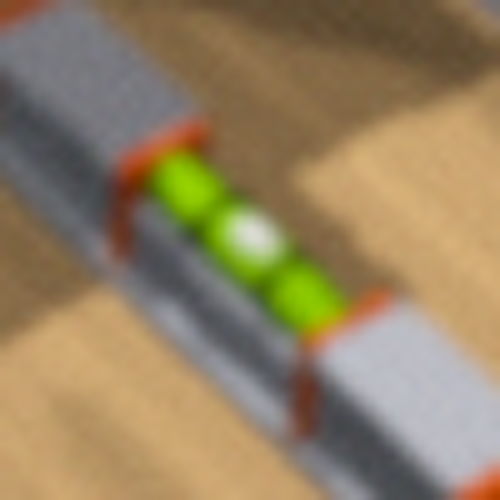

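The bubble is centred with the hand off: top-crop pixel 254, midway between the lines at 204 and 305. Now I press on the plain metal at the panel side of the level with the fingers closed.

```bash
python3 -c "
from h import *
print(onz('top',(290,180),.18),onz('top',(290,180),.15))
go([.6005,.004,.24],-1.595)"
```

```text
[0.60254169 0.05552243 0.18      ] [0.60961329 0.05860888 0.15      ]
pos [ 0.6006 -0.2205  0.24  ] yaw -1.753 turn [ 0.0002 -0.0036 -0.0502] shift [-0.2035 -1.1039 -0.0021] t 24.05 q [-0.45, 0.62, 1.07, 1.69, -0.59, 1.18, -0.98] F [-0.1 -0.  -0.5] w 0.0855
```

```bash
python3 -m jog '[0,-0.004,-0.03,-0.03,-0.15,0,0.5, 0,-0.004,-0.05,-0.07,-0.35,0,0, 0,-0.004,-0.05,-0.11,-0.58,0,0, 0,-0.004,-0.05,-0.15,-0.8,0,0, 0,-0.004,-0.05,-0.184,-1,0,0, 0,-0.004,-0.05,-0.184,-1,0,0]' 30; python3 -c "
from h import *
go([.6005,.004,.14],-1.595)"
```

```text
clock: 24.65
tcp_pos: [0.6007, -0.0087, 0.2377]
orientation: [-3.139, 0.021, 0.007]
contact_force: [0.7, 0.6, -0.9]
grip_width: 0.0003
pos [ 0.6007 -0.0087  0.2377] yaw -1.584 turn [-0.0009  0.0013  0.0034] shift [-0.     -0.0623  0.4886] t 24.65 q [-0.84, 0.56, 1.08, 1.78, -0.54, 1.15, -1.16] F [ 0.7  0.6 -0.9] w 0.0003
```

```bash
python3 -m jog '[0,0,0,0,-0.06,0.1,0, 0,0,0,0,-0.062,0.25,0, 0,0,0,0,-0.062,0.38,0, 0,0,0,0,-0.062,0.45,0, 0,0,0,0,-0.062,0.478,0, 0,0,0,0,-0.062,0.478,0]'; python3 -c "
from h import *
go([.6005,.004,.135],-1.595)
cv2.imwrite('pics/side18.png',r.grab_frame('side')[:,:,::-1])
crop('pics/side18.png','pics/c19.png',310,130,470,290,4)"
```

```text
clock: 25.25
tcp_pos: [0.6003, 0.0034, 0.1419]
orientation: [-3.139, 0.022, 0.008]
contact_force: [1.3, -0.8, 0.4]
grip_width: 0.0002
pos [0.6003 0.0034 0.1419] yaw -1.585 turn [-0.0008  0.0016  0.0032] shift [ 0.0011 -0.0028  0.0343] t 25.25 q [-0.78, 0.66, 0.98, 1.86, -0.66, 0.99, -1.1] F [ 1.3 -0.8  0.4] w 0.0002
```

View pics/c19.png

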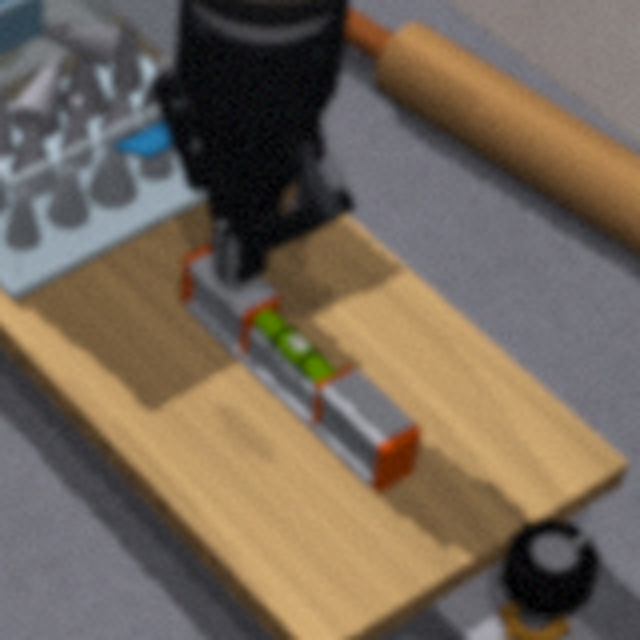

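Fingertips are over the plain metal between the end cap and the vial. I'll lower slowly.

```bash
python3 -m jog '[0,0,0,0,0,0.01,0, 0,0,0,0,0,0.02,0, 0,0,0,0,0,0.028,0, 0,0,0,0,0,0.028,0]'
```

```text
clock: 25.7
tcp_pos: [0.6008, 0.0035, 0.1371]
orientation: [-3.139, 0.022, 0.005]
contact_force: [-0.3, 0.1, -0.0]
grip_width: 0.0001
```

```bash
python3 -m jog '[0,0,0,0,0,0.003,0, 0,0,0,0,0,0.006,0, 0,0,0,0,0,0.006,0]'
```

```text
clock: 26.0
tcp_pos: [0.6008, 0.0035, 0.1358]
orientation: [-3.139, 0.022, 0.006]
contact_force: [0.5, -0.0, 0.6]
grip_width: -0.0003
```

```bash
python3 -m jog '[0,0,0,0,0,0.003,0, 0,0,0,0,0,0.005,0, 0,0,0,0,0,0.005,0]'
```

```text
clock: 26.3
tcp_pos: [0.6008, 0.0035, 0.1348]
orientation: [-3.139, 0.022, 0.006]
contact_force: [0.5, -0.5, 0.2]
grip_width: -0.0002
```

```bash
python3 -m jog '[0,0,0,0,0,0.003,0, 0,0,0,0,0,0.003,0]'
```

```text
clock: 26.5
tcp_pos: [0.6008, 0.0035, 0.1343]
orientation: [-3.139, 0.022, 0.006]
contact_force: [-0.5, 0.4, 2.4]
grip_width: -0.0002
```

```bash
python3 -m jog '[0,0,0,0,0,0.001,0, 0,0,0,0,0,0.002,0, 0,0,0,0,0,0.002,0]'; python3 -c "
from h import *
import time
for i in range(3): print(np.round(r.get_obs()['contact_force'],1)); r.grab_frame('side')"
```

```text
clock: 26.8
tcp_pos: [0.6009, 0.0035, 0.1343]
orientation: [-3.138, 0.022, 0.005]
contact_force: [-1.6, 0.3, 5.3]
grip_width: 0.0003
[-1.6  0.3  5.3]
[-1.8  0.1  5.4]
[-1.8  1.1  5.8]
```

```bash
python3 -m jog '[0,0,0,0,0,0.003,0, 0,0,0,0,0,0.004,0, 0,0,0,0,0,0.004,0]'; python3 -c "
from h import *
for i in range(4): print(np.round(r.get_obs()['contact_force'],1)); r.grab_frame('side')"
```

```text
clock: 27.25
tcp_pos: [0.6009, 0.0035, 0.1343]
orientation: [-3.138, 0.022, 0.005]
contact_force: [-3.1, 0.9, 9.3]
grip_width: -0.0001
[-3.1  0.9  9.3]
[-2.6  1.4  9.2]
[-3.9  1.3  9.3]
[-3.4  1.1  8.8]
```

```bash
python3 -m jog '[0,0,0,-0.001,0,0.0045,0, 0,0,0,-0.001,0,0.0045,0, 0,0,0,-0.001,0,0.0045,0]'; python3 -c "
from h import *
F=[]
for i in range(4): F.append(r.get_obs()['contact_force']); r.grab_frame('side')
print(np.round(F,1))
bubble('19')"|head -8
```

```text
clock: 27.75
tcp_pos: [0.6009, 0.0035, 0.1343]
orientation: [-3.137, 0.022, 0.004]
contact_force: [-2.9, 0.8, 10.4]
grip_width: -0.0001
[[-2.9  0.8 10.4]
 [-3.7  1.4 10. ]
 [-2.9  0.7  9. ]
 [-3.3  0.9  9.7]]
side green t range -20.8 30.2 w mean 0.2 origin (np.int64(359), np.int64(192))
[(-34, np.int64(121), np.int64(122), np.int64(128)), (-32, np.int64(120), np.int64(121), np.int64(127)), (-30, np.int64(129), np.int64(128), np.int64(136)), (-28, np.int64(130), np.int64(116), np.int64(117)), (-26, np.int64(131), np.int64(98), np.int64(84)), (-24, np.int64(131), np.int64(94), np.int64(48)), (-22, np.int64(114), np.int64(108), np.int64(4)), (-20, np.int64(95), np.int64(123), np.int64(0)), (-18, np.int64(86), np.int64(125), np.int64(0)), (-16, np.int64(83), np.int64(124), np.int64(0)), (-14, np.int64(85), np.int64(125), np.int64(0)), (-12, np.int64(83), np.int64(124), np.int64(0)), (-10, np.int64(71), np.int64(109), np.int64(0)), (-8, np.int64(63), np.int64(93), np.int64(0)), (-6, np.int64(66), np.int64(93), np.int64(7)), (-4, np.int64(79), np.int64(109), np.int64(27)), (-2, np.int64(10
[... 1906 characters left out ...]
p.int64(128), np.int64(69)), (6, np.int64(86), np.int64(118), np.int64(37)), (8, np.int64(75), np.int64(107), np.int64(22)), (10, np.int64(46), np.int64(66), np.int64(14)), (12, np.int64(52), np.int64(75), np.int64(17)), (14, np.int64(59), np.int64(84), np.int64(18)), (16, np.int64(55), np.int64(79), np.int64(19)), (18, np.int64(47), np.int64(67), np.int64(17)), (20, np.int64(41), np.int64(57), np.int64(17)), (22, np.int64(37), np.int64(50), np.int64(17)), (24, np.int64(37), np.int64(50), np.int64(17)), (26, np.int64(41), np.int64(45), np.int64(14)), (28, np.int64(75), np.int64(40), np.int64(15)), (30, np.int64(68), np.int64(35), np.int64(19)), (32, np.int64(41), np.int64(31), np.int64(27))]
```

View pics/bside19.png

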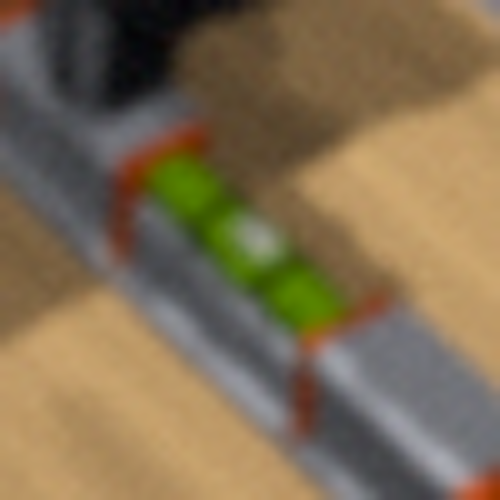

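View pics/top19.png

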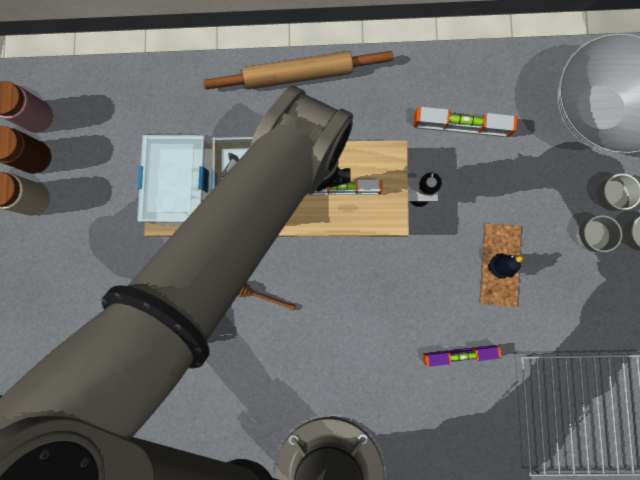

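The bubble is centred while pressing, the force holds steady at about 9.8 N, and the bird stands on the mat at (505,265) in the top view. Handing in.

```bash
python3 -c "
from h import *
print(np.round(r.get_obs()['contact_force'],1)); r.hand_in(); print(r.get_obs()['clock'])"
```

```text
[-3.8  2.2  9.4]
the job is handed in; nothing more can be done
the job is handed in; nothing more can be done
```

I swapped the pie bird and the level, levelled the shelf, and handed the job in while still pressing on the level. It took about 28 s of the 72 s.

- **Swap:** I parked the pie bird on the clear worktop, laid the level lengthwise in the bay, then stood the bird near the middle of the cork mat. I didn't touch the boxes, the loaf tin or the honey dipper.
- **Levelling:** I turned the knob about 1.9 rad clockwise. With the hand off, the top view showed the bubble midway between its lines, within about 0.5 mm.
- **Last checks while pressing:** the push read 9 to 10 N downward (9.4 N at hand-in), on plain metal about 48 mm from the level's middle on the panel side. Both camera views showed the bubble still between its lines.
- **What wasn't ideal:** a sideways force of about 3 to 4 N stayed on the tool, and my attempt to trim it made no difference. The arm hid much of the two boxes, the loaf tin and part of the dipper in the last top picture, so I did not re-measure their places at the end.

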